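# Make up a microscope lens kit: optical stack in build order, accessories in the box

### The arm

A 6-joint arm with a two-finger parallel gripper is mounted at the origin on the work surface. World frame = base frame: x ahead of the robot, y to its left, z up, the work surface at z = 0. Lengths are in m, angles in rad, forces in N, time in s.
With the tool pointing down it reaches from about 0.35 to 0.875 m from the base axis. Payload 15.5 kg.
Tool frame: the origin (TCP) lies at the very end of the fingers, on their centre line; the grasp point (between the pads) lies 19 mm behind it (ctrl.tcp_to_grasp is the distance from the TCP to the grasp point, in m); z points along the fingers, y is the line along which they close (so a half turn about z gives the same grasp; the last joint's range is limited). The gripper opens to 85 mm and grips with 20 to 120 N. Pads are 22 mm wide; open, the fingers measure 114 mm over their backs; the gripper's body (76 mm by 85 mm) begins 54 mm behind the grasp point. The pads swing forward as they close: fully open they stand 13 mm farther back than shut.
Start: joints at [1.125, 0.494, 1.345, -0, 1.302, -0.096], TCP at [0.214, 0.587, 0.231] pointing down, gripper open.
Joint ranges: [-2.91, 2.91], [-0.82, 2.16], [0.22, 2.67], [-1.22, 4.37], [0.12, 2.79], [-3.08, 3.08]. Speed limits (rad/s): [1.89, 1.89, 2.57, 3.01, 3.01, 3.01].

### API

Orientations are given as a rotation vector (axis times angle).
In Python, from workcell import ctrl, snapshot, camera_info gives the robot as it stands. The module is installed in compiled form; this text tells all that it offers.
- The arm moves only by the shell command python3 -m handwheel 'ROWS' [FORCE]. ROWS is JSON, a list of rows, each a list of 7 numbers: the shift along the tool's x, y, z scaled (see below), then the turn, a rotation vector about the tool's x, y, z scaled (see below), then the closure, from 0 (fully open) to 1 (shut). In form: [[tx, ty, tz, wx, wy, wz, claw], ...]. A call has 1 to 10 rows; each row is the pose to reach, as a shift and turn from the pose commanded when the call began, along the tool's axes at that moment, turning the shorter way round; what a row does not reach only later rows make up. The controller multiplies each number of a shift by 25 cm and each number of a turn by 2 pi rad. A row lasts 1/8 s, in which the tool goes at most 62.5 mm and 10.7 degrees, less where a joint would pass 70% of its speed; a pose out of reach is approached as far as the arm can. A call with a number of a shift or a turn outside -1 to 1 is refused whole. A call with a gripper value outside its range is refused whole. The fingers move at their own pace and stop on an object; FORCE is the grip in N (left out, the last holds). Time passes only in rows, so rows that repeat a pose let the fingers close. It gives the time, the measured TCP pose, the force, the opening and the grip force at its end, in the units of the state.
- ctrl.get_state(): the state, without advancing time (a new reading comes with each control period).
- snapshot(name): name is "scene" or "top" or "wrist"; returns (picture, depth): 400x640x3 uint8, red, green, blue; 400x640 float32, m along the optical axis (not along the pixel's ray), 0 where there is no reading.
- camera_info(name): a dict with "fx", "fy", "cx", "cy" (pixels), "extrinsics" (4x4, takes a point from world to camera coordinates). Camera axes: x right, y up, looking along -z (the intrinsics and any distortion apply to the point x, -y, -z); pixel columns grow to the right and rows downward; lengths in m; the calibration is good to about 2 mm. A picture is of the moment at which its call begins: read the wrist's pose just before it. camera_info takes no time and is no camera call; for the wrist camera it gives the pose at the moment of the call.
- ctrl.job_done(): hands the job in; it is judged then, once.
The state is a dict: "t": time; "joints": joint angles; "joint_velocities": joint speeds; "joint_torque": joint torques, N m; "tool_pos": TCP position; "ee_rot": TCP orientation; "ft_force": force on the tool from outside, world axes, zero at the start; "torque": the same for the moment, N m; "grip_width": finger opening in m; "gripper_force": force on a finger pad.
Only numpy, scipy, OpenCV 4.12 (cv2) and the standard library are available. Lean on these libraries where they do the work, as an engineer would, in place of code of your own. Each camera call takes 0.05 s, during which the arm holds its last target. There are 200 camera calls.

### The job

Make up this microscope's optics kit: build the lens stack in the slotted holder from the bottom up in build order - the spacer, then the glass lens blank, then the retaining ring, each lying flat and fully home on the one below, and the glass lowered into place, not dropped. Pack every accessory on the bench mat (whichever are there of the short tin, the jar, the carton, the eyepiece and the objective) upright, as it stands now, in one row on the floor of the long open box. Leave the ring light, the screwdriver, the stack of three tins and the clear dish alone; check your work, since things may get knocked while you are busy.

Things in the scene. Friction and masses are not known exactly. Their poses are not given: they have to be found in the camera images.
- holder: Fixed lens holder. Base plate 110 (x) x 100 (y) x 8 mm; origin: centre of its underside, z up = bore axis. Round seat 52 mm wide, its top 20 mm above the origin, carries the stack. Two walls at +y and -y, 8 to 64 mm up, bore 64 mm, outside 82 mm, flared to 74 mm in the top 7 mm. Open 40 mm slots at +x and -x, down to the plate, for fingers: hold parts across its x axis to lower them home.
- spacer: Aluminium spacer ring, loose, lying flat: 60 mm outside, 46 mm inside diameter, 16 mm high (the taller of the two rings), 45 g. Origin at the centre of its underside, z up along its axis. Bottom of the stack: its origin ends 20 mm above the holder's origin.
- lens_blank: Clear glass lens blank, loose: a plain flat disc 60 mm in diameter, 14 mm thick, 100 g. Origin at the centre of its underside, z along its axis. Middle of the stack: its origin ends 36 mm above the holder's origin.
- retaining_ring: Brass retaining ring, loose, lying flat: 60 mm outside, 46 mm inside diameter, 10 mm high (the flatter ring), with two narrow spanner marks across its top face, 80 g. Origin at the centre of its underside, z along its axis. Top of the stack: its origin ends 50 mm above the holder's origin.
- kit_box: Fixed long open plywood box: 78 (x) x 282 (y) x 34 mm outside, walls and floor 5 mm, inside 68 x 272 mm. Origin: centre of its underside; y along its length, inner floor at z 5 mm. The accessories go side by side in one row along y; all five take 251 of the 272 mm, so pack close. They stand higher than its walls: hold them across the box (x), fingers above the walls.
- tin: Short single screw-top tin, steel with a blue lid, loose: 60 mm in diameter, 48 mm high (the lid is the top 14 mm; the steel below is 59 mm), about 150 g. Origin at the centre of its underside, z up. May be absent.
- jar: Amber glass jar with a black cap, loose: 52 mm in diameter up to 52 mm, cap 48 mm in diameter up to 70 mm, about 140 g. Origin at the centre of its underside, z up. May be absent.
- carton: Upright cardboard carton with a paper band, loose: 58 (x) x 45 (y) x 78 mm high, about 120 g. Origin at the centre of its underside, z up. In the box its 58 mm side goes across the box. May be absent.
- eyepiece: Eyepiece standing on its black eyecup, loose: 46 mm in diameter up to 40 mm, then the aluminium barrel 30 mm in diameter up to 75 mm, about 130 g. Origin at the centre of its underside, z up. May be absent.
- objective: Dark microscope objective standing with its thread up, loose: 48 mm in diameter up to 42 mm, then the steel neck 34 mm in diameter up to 60 mm, about 200 g. Origin at the centre of its underside, z up. May be absent.
- ring_light: Bystander: white ring light 96 mm in diameter, 32 mm high, loose, beyond the holder, with a brass thumbscrew sticking out 17 mm. Origin at the centre of its underside. Leave alone.
- screwdriver: Bystander: screwdriver lying beyond the box, loose. Leave alone.
- tin_stack: Bystander: three closed blue-lidded tins stacked as one piece, 70 mm in diameter, 81 mm high together, beyond the box, loose. Origin at the centre of the underside. Leave alone.
- parts_dish: Bystander: clear shallow dish 84 mm in diameter, 22 mm high, loose. Origin at the centre of its underside. Leave alone.
Things that resemble listed ones, but are neither listed nor needed, are in the scene too. What is shaped like the eyepiece but red is not meant. What is shaped like the carton but turquoise is not meant.

How it is judged:
By the outcome, as a careful person would: the job done as asked, in the order asked, and still so for the second after the job is handed in, with the robot touching nothing.
Of tin, jar, carton, eyepiece, objective only 3 to 5 are there at a start; the rules pass over those that are not, and their reading is None.
At some moment in a run one of spacer, retaining_ring, tin, objective may be knocked a few centimetres aside while the robot is not near it.
It also fails if it takes over 210 s, if anything falls off the work surface, if the arm or the gripper's body presses on something with over 40 N, if the wrist force passes 120 N, or if a joint passes its speed limit or range.

## Working session

There is one attempt and no reset: what is moved stays moved. The work goes in short steps, Python scripts to look and compute and a shell command to move; the robot and the scene stay as the last step left them, time stands still between calls to the robot, and variables do not carry over. Pictures are saved under pics/ and viewed, at most 17 in all, crops included, and the job is handed in when it is done.

```bash
mkdir -p pics; cat > h.py <<'E'
import numpy as np, cv2
from workcell import ctrl, snapshot, camera_info
def save(n,img): cv2.imwrite('pics/'+n+'.png',img[:,:,::-1])
def grab(cam,n=None):
    ci=camera_info(cam); im,d=snapshot(cam)
    if n: save(n,im)
    np.savez('last_%s.npz'%cam,im=im,d=d,K=[ci['fx'],ci['fy'],ci['cx'],ci['cy']],E=ci['extrinsics'])
    return im,d,ci
def ray(ci,u,v):
    E=np.array(ci['extrinsics']);R=E[:3,:3];c=-R.T@E[:3,3]
    r=R.T@np.array([(u-ci['cx'])/ci['fx'],-(v-ci['cy'])/ci['fy'],-1.]); return c,r
def onz(ci,u,v,z):
    c,r=ray(ci,u,v); return c+r*(z-c[2])/r[2]
def cloud(ci,d):
    E=np.array(ci['extrinsics']);R=E[:3,:3]
    v,u=np.mgrid[:d.shape[0],:d.shape[1]]
    P=np.stack([(u-ci['cx'])/ci['fx']*d,-(v-ci['cy'])/ci['fy']*d,-d],-1)
    return (P-E[:3,3])@R
E
python3 - <<'E'
from h import *
for c in('scene','top','wrist'):
    im,d,ci=grab(c,c+'0'); print(c,{k:ci[k] for k in('fx','fy','cx','cy')},[k for k in ci]); print(np.round(ci['extrinsics'],3).tolist()); print((d==0).mean())
s=ctrl.get_state();print({k:np.round(v,3).tolist() for k,v in s.items()})
E
```

```text
scene {'fx': 437.83574231979026, 'fy': 437.83574231979026, 'cx': 322.0930601546589, 'cy': 205.89444612524773} ['fx', 'fy', 'cx', 'cy', 'extrinsics']
[[0.627, 0.779, -0.01, -0.337], [-0.573, 0.471, 0.671, 0.334], [0.527, -0.415, 0.742, -1.561], [0.0, 0.0, 0.0, 1.0]]
0.00403515625
top {'fx': 443.40144215525373, 'fy': 443.40144215525373, 'cx': 318.43590817094116, 'cy': 203.26590882371764} ['fx', 'fy', 'cx', 'cy', 'extrinsics']
[[-0.017, -1.0, 0.013, -0.058], [0.982, -0.014, 0.19, -0.582], [-0.19, 0.016, 0.982, -1.353], [0.0, 0.0, 0.0, 1.0]]
0.0039140625
wrist {'fx': 292.550886286085, 'fy': 292.550886286085, 'cx': 319.8444407769181, 'cy': 195.67333418122894} ['fx', 'fy', 'cx', 'cy', 'extrinsics']
[[0.343, 0.939, 0.0, -0.625], [-0.891, 0.325, -0.317, 0.04], [-0.298, 0.108, 0.948, -0.38], [0.0, 0.0, 0.0, 1.0]]
0.00393359375
{'t': 0.15, 'joints': [1.125, 0.494, 1.346, 0.0, 1.302, -0.096], 'joint_velocities': [0.001, -0.005, 0.0, 0.001, -0.0, 0.001], 'joint_torque': [0.002, -88.254, -38.407, -0.0, 0.007, 0.0], 'tool_pos': [0.214, 0.587, 0.231], 'ee_rot': [-0.547, -3.093, 0.001], 'ft_force': [0.393, -0.005, 0.488], 'torque': [0.061, 0.019, 0.049], 'gripper_force': 0.0, 'grip_width': 0.085}
```

View pics/scene0.png

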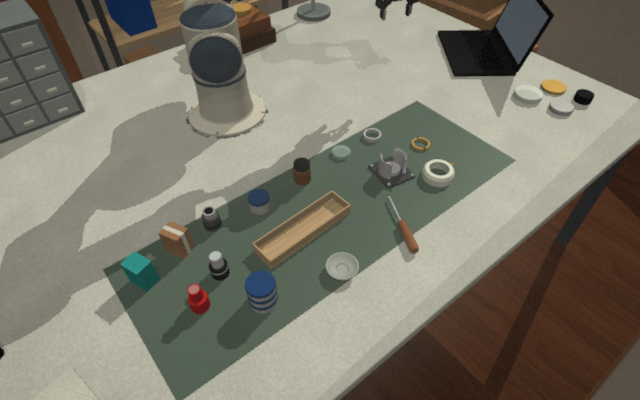

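View pics/top0.png

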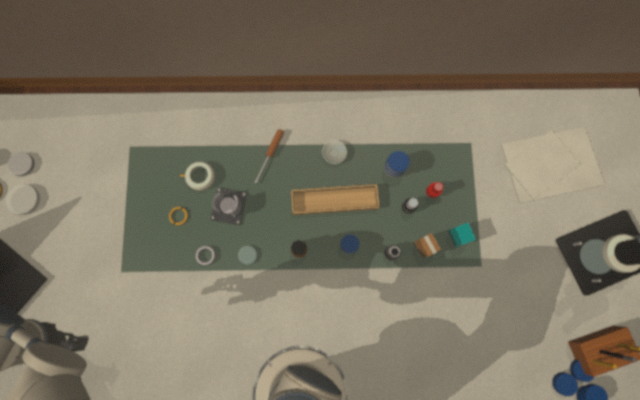

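Both views show all five accessories. The targets in the top view are spacer (205,255), lens (247,255), brass ring (178,215), holder (229,205), jar (299,248), tin (350,243), objective (393,252), carton (428,245), eyepiece (410,205) and box (335,199).

These could be taken for a target:
- Spacer: the clear dish at (335,152) and the grey lids off the mat at (21,162).
- Brass ring: the orange lid off the mat.
- Tin: the stack of tins at (397,162) and the blue tins off the mat at (566,384).
- Eyepiece: the red one at (434,188).
- Carton: the turquoise one at (463,233).

```bash
python3 - <<'E'
from h import *
for cam in('top','scene'):
    z=np.load('last_%s.npz'%cam);ci=dict(zip(('fx','fy','cx','cy'),z['K']),extrinsics=z['E'])
    P=cloud(ci,z['d']); 
    m=(P[...,0]>.3)&(P[...,0]<.9)&(abs(P[...,1])<.6)&(z['d']>0)
    fl=m&(P[...,2]<.02); c=np.linalg.lstsq(np.c_[P[fl][:,:2],np.ones(fl.sum())],P[fl][:,2],rcond=None)[0]
    print(cam,'table plane',c.round(4), 'noise',P[fl][:,2].std())
    H=P[...,2]-(P[...,:2]@c[:2]+c[2])
    n,l,st,_=cv2.connectedComponentsWithStats(((H>.006)&m).astype(np.uint8),connectivity=4)
    for i in range(1,n):
        if st[i,4]<25: continue
        q=P[l==i]; h=H[l==i]; t=q[h>np.percentile(h,90)-.006]
        r=cv2.minAreaRect((q[:,:2]*1000).astype(np.float32))
        print(st[i,:2]+st[i,2:4]//2,'n',st[i,4],'hmax',np.percentile(h,95).round(3),'topmid',((t.min(0)+t.max(0))/2).round(3)[:2],'topsize',np.ptp(t,0).round(3)[:2],'rect',np.round(r[0]),np.round(r[1]),round(r[2]))
# upscaled crops
t=np.load('last_top.npz')['im'][125:280,160:490]
save('crop1',cv2.resize(t,None,fx=2.4,fy=2.4,interpolation=cv2.INTER_CUBIC))
E
```

```text
top table plane [-0.0013 -0.0007  0.0005] noise 0.003993203170535184
[269 156] n 275 hmax 0.028 topmid [0.773 0.084] topsize [0.141 0.073] rect [754.  97.] [ 25. 200.] 64
[334 152] n 381 hmax 0.024 topmid [ 0.764 -0.122] topsize [0.082 0.081] rect [ 762. -122.] [81. 81.] 67
[397 163] n 486 hmax 0.084 topmid [ 0.711 -0.324] topsize [0.067 0.069] rect [ 716. -331.] [69. 89.] 36
[197 176] n 471 hmax 0.034 topmid [0.686 0.32 ] topsize [0.089 0.088] rect [690. 325.] [105.  93.] 45
[434 190] n 203 hmax 0.078 topmid [ 0.626 -0.447] topsize [0.03  0.027] rect [ 626. -443.] [49. 41.] 26
[335 200] n 691 hmax 0.037 topmid [ 0.601 -0.121] topsize [0.094 0.285] rect [ 604. -118.] [ 88. 286.] 3
[229 206] n 791 hmax 0.063 topmid [0.586 0.229] topsize [0.068 0.083] rect [588. 228.] [100. 112.] 79
[410 206] n 198 hmax 0.077 topmid [ 0.576 -0.362] topsize [0.029 0.028] rect [ 575. -362.] [45. 42.] 40
[178 211] n 37 hmax 0.013 topmid [0.573 0.393] topsize [0.023 0.049] rect [575. 394.] [18. 49.] 12
[176 219] n 37 hmax 0.013 topmid [0.545 0.398] topsize [0.034 0.043] rect [540. 402.] [52. 21.] 61
[462 2
[... 907 characters left out ...]
066 topmid [ 0.446 -0.   ] topsize [0.046 0.048] rect [446.  -1.] [48. 53.] 40
[259 199] n 386 hmax 0.035 topmid [ 0.464 -0.163] topsize [0.048 0.058] rect [ 458. -163.] [59. 59.] 2
[211 214] n 187 hmax 0.027 topmid [ 0.432 -0.3  ] topsize [0.033 0.031] rect [ 432. -298.] [42. 37.] 21
[175 235] n 564 hmax 0.042 topmid [ 0.456 -0.403] topsize [0.053 0.057] rect [ 449. -407.] [62. 47.] 28
[138 267] n 629 hmax 0.04 topmid [ 0.492 -0.515] topsize [0.045 0.052] rect [ 481. -519.] [63. 46.] 18
[219 265] n 423 hmax 0.071 topmid [ 0.581 -0.363] topsize [0.03  0.029] rect [ 585. -363.] [45. 39.] 82
[199 298] n 503 hmax 0.076 topmid [ 0.632 -0.446] topsize [0.03  0.028] rect [ 635. -447.] [45. 40.] 86
```

View pics/crop1.png

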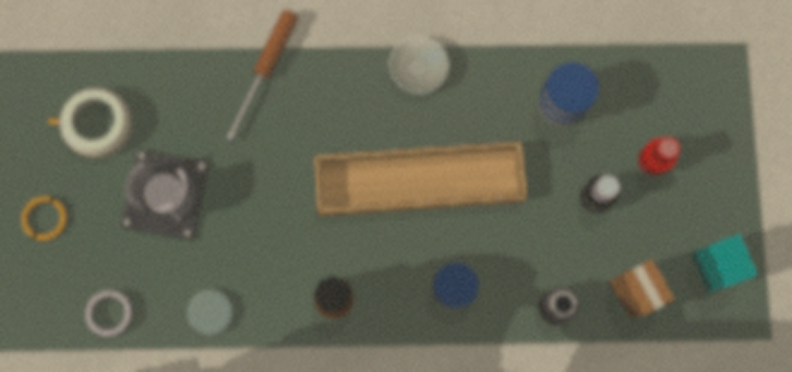

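```bash
cat >> h.py <<'E'
from scipy.spatial.transform import Rotation as Ro
def plan(*wps, st=None):
    """waypoints (x,y,z,psi_deg) ; psi: tool y axis direction. prints rows rel. to the current pose"""
    s=st or ctrl.get_state(); R0=Ro.from_rotvec(s['ee_rot']); p0=np.array(s['tool_pos'])
    for x,y,z,psi in wps:
        a=np.radians(psi); c,n=np.cos(a),np.sin(a)
        R=Ro.from_matrix(np.array([[-n,c,0],[c,n,0],[0,0,-1.]]))
        sh=R0.inv().apply(np.array([x,y,z])-p0)/.25; w=(R0.inv()*R).as_rotvec()/(2*np.pi)
        print((x,y,z,psi),'->',np.round(np.r_[sh,w],3).tolist(),'rows>=',int(np.ceil(max(np.linalg.norm(sh)*4,np.linalg.norm(w)*360/10.7))))
def st():
    s=ctrl.get_state(); R=Ro.from_rotvec(s['ee_rot']).as_matrix()
    print('t',round(s['t'],2),'pos',np.round(s['tool_pos'],4),'psi',np.degrees(np.arctan2(R[1,1],R[0,1])).round(1),'tilt',np.degrees(np.arccos(-R[2,2])).round(2),'w',round(s['grip_width'],4),'gf',round(s['gripper_force'],1),'ft',np.round(s['ft_force'],1)); return s
E
python3 - <<'E'
from h import *
s=st(); E=np.array(camera_info('wrist')['extrinsics']); R0=Ro.from_rotvec(s['ee_rot']).as_matrix()
c=-E[:3,:3].T@E[:3,3]; print('cam in tool',R0.T@(c-s['tool_pos']),'view dir in tool',R0.T@(-E[:3,:3].T[:,2]),'cam x in tool',R0.T@E[0,:3])
plan((.43,.26,.25,0))
E
```

```text
t 0.15 pos [0.2141 0.5869 0.2308] psi 70.0 tilt 0.05 w 0.0852 gf 0.0 ft [ 0.4 -0.   0.5]
cam in tool [ 8.28326691e-02  4.19939482e-06 -1.42627713e-01] view dir in tool [-0.31705757  0.00120251  0.94840553] cam x in tool [-3.05455978e-04  9.99999015e-01 -1.37004212e-03]
(0.43, 0.26, 0.25, 0) -> [-1.26, -0.933, -0.076, -0.0, 0.0, 0.194] rows>= 7
```

```bash
python3 -m handwheel '[[-0.63,-0.466,-0.04,0,0,0.194,0],[-0.63,-0.466,-0.04,0,0,0.194,0],[-0.63,-0.466,-0.04,0,0,0.194,0],[-0.63,-0.466,-0.04,0,0,0.194,0],[-0.63,-0.466,-0.04,0,0,0.194,0],[-0.63,-0.466,-0.04,0,0,0.194,0],[-0.63,-0.466,-0.04,0,0,0.194,0],[-0.63,-0.466,-0.04,0,0,0.194,0]]' 30
python3 -m handwheel '[[-0.75,0.48,-0.04,0,0,0,0],[-0.75,0.48,-0.04,0,0,0,0],[-0.75,0.48,-0.04,0,0,0,0],[-0.75,0.48,-0.04,0,0,0,0],[-0.75,0.48,-0.04,0,0,0,0],[-0.75,0.48,-0.04,0,0,0,0]]'
python3 - <<'E'
from h import *
st(); grab('wrist','w1')
E
```

```text
t: 1.15
tool_pos: [0.3222, 0.4237, 0.2411]
ee_rot: [2.219, 2.224, -0.0]
ft_force: [-0.2, 0.4, 0.1]
grip_width: 0.0856
gripper_force: 0.0
t: 1.9
tool_pos: [0.4424, 0.2367, 0.2512]
ee_rot: [-2.218, -2.225, 0.0]
ft_force: [-0.1, 0.0, 0.7]
grip_width: 0.0855
gripper_force: 0.0
t 1.9 pos [0.4424 0.2367 0.2512] psi 0.2 tilt 0.02 w 0.0855 gf 0.0 ft [-0.1  0.   0.7]
```

View pics/w1.png

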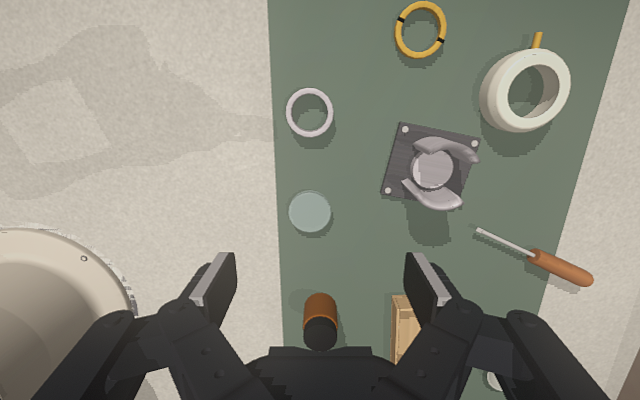

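The wrist view shows the brass ring at (421,30), the spacer at (310,112), the lens at (310,212) and the holder at about (432,165), with its white corner screws and slots along its long axis. The choice of targets holds.

```bash
cat >> h.py <<'E'
def load(cam):
    z=np.load('last_%s.npz'%cam); return z['im'],z['d'],dict(zip(('fx','fy','cx','cy'),z['K']),extrinsics=z['E'])
def circ(ci,mask,box,z):
    """largest blob of mask in box(u0,v0,u1,v1) -> world circle (centre, diameter) on the plane z, plus ellipse-fit check"""
    m=np.zeros_like(mask,np.uint8);u0,v0,u1,v1=box;m[v0:v1,u0:u1]=mask[v0:v1,u0:u1]
    c=max(cv2.findContours(m,cv2.RETR_EXTERNAL,cv2.CHAIN_APPROX_NONE)[0],key=cv2.contourArea)
    p=cv2.convexHull(c)[:,0]; W=np.array([onz(ci,u,v,z)[:2] for u,v in p])
    (e,ax,an)=cv2.fitEllipse((c[:,0] if len(p)<5 else cv2.convexHull(c)[:,0]).astype(np.float32))
    mc,r=cv2.minEnclosingCircle((W*1000).astype(np.float32))
    # least squares circle
    A=np.c_[2*W,np.ones(len(W))];b=(W**2).sum(1);s=np.linalg.lstsq(A,b,rcond=None)[0];R=np.sqrt(s[2]+s[0]**2+s[1]**2)
    print('lsq',s[:2].round(4),'dia',(2*R*1000).round(1),'| enc',np.round(mc,1),'dia',round(2*r,1),'| px',np.round(e),'n',len(p)); return s[:2]
E
python3 - <<'E'
from h import *
im,d,ci=load('wrist'); i=im.astype(int); hsv=cv2.cvtColor(im,cv2.COLOR_RGB2HSV)
print('mat',im[160,340],'lens',im[212,310],'spacer',im[112,289],'seat',im[165,432],im[123,402])
mat=np.array(im[160,340],int)
br=i.sum(2)
sp=(i[...,0]-i[...,1]>-8)&(br>300); circ(ci,sp,(275,80,345,150),.016)
yl=(hsv[...,0]<30)&(hsv[...,1]>110)&(hsv[...,2]>90); circ(ci,yl,(385,0,460,70),.010)
ln=(br>mat.sum()+90); circ(ci,ln,(280,182,340,245),.014)
m=((br>450)&(hsv[...,1]<40)).astype(np.uint8); n,l,s,c=cv2.connectedComponentsWithStats(m)
for k in range(1,n):
    if 8<s[k,4]<60 and 370<c[k,0]<490 and 115<c[k,1]<220: print('screw',c[k].round(1),s[k,4],onz(ci,*c[k],.009).round(4))
P=cloud(ci,d); 
for u,v in((432,169),(310,212),(340,160),(460,90)): print((u,v),P[v,u].round(4))
save('crop2',cv2.resize(im[100:240,270:500],None,fx=3.4,fy=3.4,interpolation=cv2.INTER_CUBIC))
E
```

```text
mat [119 129 114] lens [154 165 156] spacer [205 196 195] seat [166 157 156] [98 94 95]
lsq [0.4273 0.3013] dia 60.5 | enc [426.5 300.3] dia 63.3 | px [309. 112.] n 28
lsq [0.5568 0.394 ] dia 60.0 | enc [556.6 394.3] dia 61.0 | px [420.  30.] n 31
lsq [0.4262 0.1679] dia 58.1 | enc [426.3 167.9] dia 58.9 | px [309. 212.] n 22
screw [404.7 128.7] 31 [0.5502 0.2818 0.009 ]
screw [474.2 143. ] 33 [0.6428 0.2638 0.009 ]
screw [468.9 151.1] 18 [0.6377 0.2532 0.009 ]
screw [474.3 158.6] 16 [0.6465 0.2431 0.009 ]
screw [387.5 190. ] 26 [0.5344 0.199  0.009 ]
(432, 169) [0.5882 0.2311 0.0187]
(310, 212) [0.4275 0.1679 0.0134]
(340, 160) [4.685e-01 2.389e-01 3.000e-04]
(460, 90) [ 6.183e-01  3.291e-01 -2.000e-04]
```

View pics/crop2.png

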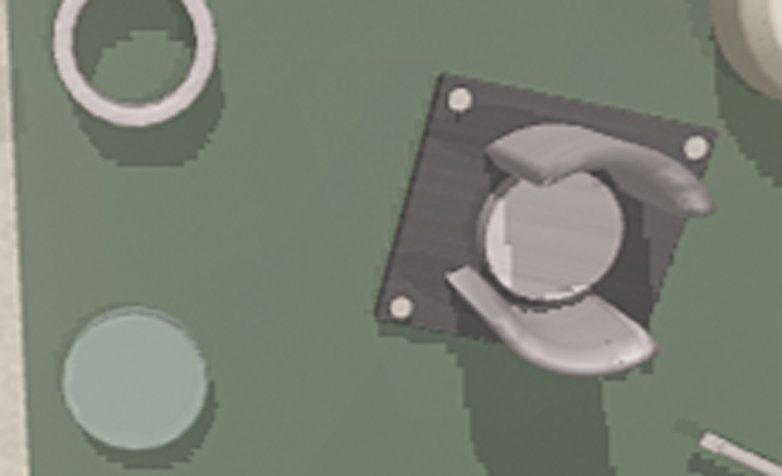

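```bash
python3 - <<'E'
from h import *
im,d,ci=load('wrist'); s=st(); R0=Ro.from_rotvec(s['ee_rot']).as_matrix()
P=(cloud(ci,d)-s['tool_pos'])@R0*1000
r=P[230:330,150:480].reshape(-1,3); r=r[(abs(r[:,0])<20)&(abs(r[:,1])<70)&(r[:,2]>-60)&(r[:,2]<60)]
for a,b in((-70,-50),(-50,-38),(38,50),(50,70)):
    q=r[(r[:,1]>a)&(r[:,1]<b)]; print(a,len(q),np.percentile(q[:,2],[50,90,99,100]).round(1),np.percentile(q[:,1],[0,100]).round(1))
plan((.4270,.3005,.10,-11),(.4270,.3005,.004,-11))
E
```

```text
t 1.95 pos [0.4422 0.237  0.2512] psi 0.2 tilt 0.02 w 0.085 gf 0.0 ft [-1.  -0.1 -0.4]
-70 655 [-44.4 -26.4 -20.3 -16.3] [-62.7 -50. ]
-50 2387 [-38.9 -20.6 -14.5 -12.4] [-50.  -42.4]
38 2495 [-39.3 -20.7 -14.4 -11.9] [40.8 50. ]
50 470 [-39.8 -25.  -20.3 -19.6] [50.1 55.7]
(0.427, 0.3005, 0.1, -11) -> [0.254, -0.059, 0.605, -0.0, -0.0, 0.031] rows>= 3
(0.427, 0.3005, 0.004, -11) -> [0.254, -0.059, 0.989, -0.0, -0.0, 0.031] rows>= 5
```

```bash
python3 -m handwheel '[[0.254,-0.059,0.5,0,0,0.031,0.1],[0.254,-0.059,0.5,0,0,0.031,0.16],[0.254,-0.059,0.5,0,0,0.031,0.16],[0.254,-0.059,0.5,0,0,0.031,0.16],[0.254,-0.059,0.5,0,0,0.031,0.16],[0.254,-0.059,0.5,0,0,0.031,0.16]]' 30
python3 - <<'E'
from h import *
s=st(); im,d,ci=grab('wrist','w2'); i=im.astype(int)
sp=(i[...,0]-i[...,1]>-8)&(i.sum(2)>300)
E_=np.array(ci['extrinsics']); q=E_[:3,:3]@np.array([.427,.3005,.016])+E_[:3,3]; u=int(ci['cx']-ci['fx']*q[0]/q[2]); v=int(ci['cy']+ci['fy']*q[1]/q[2]); print(u,v)
c=circ(ci,sp,(u-60,v-60,u+60,v+60),.016)
plan((c[0],c[1],.06,-11),(c[0],c[1],-.003,-11))
E
```

```text
t: 2.7
tool_pos: [0.4287, 0.2998, 0.1278]
ee_rot: [2.425, 1.997, 0.004]
ft_force: [-0.8, 0.1, 0.8]
grip_width: 0.0717
gripper_force: 0.0
t 2.7 pos [0.4287 0.2998 0.1278] psi -11.1 tilt 0.15 w 0.0717 gf 0.0 ft [-0.8  0.1  0.8]
319 192
lsq [0.428  0.3027] dia 61.2 | enc [427.4 302.7] dia 62.9 | px [320. 189.] n 30
(np.float64(0.42796486381993565), np.float64(0.30270954432543695), 0.06, -11) -> [0.011, -0.005, 0.27, 0.0, -0.0, -0.0] rows>= 2
(np.float64(0.42796486381993565), np.float64(0.30270954432543695), -0.003, -11) -> [0.01, -0.005, 0.522, 0.0, -0.0, -0.0] rows>= 3
```

View pics/w2.png

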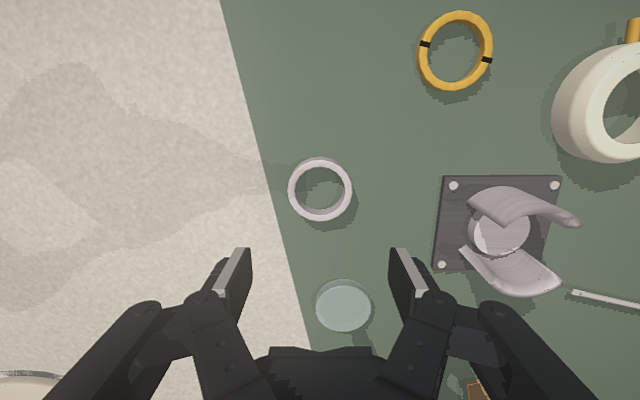

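The spacer is centred at (320,189) between the open fingers, with nothing in the way, so I'll grasp it.

```bash
python3 -m handwheel '[[0.005,-0.004,0.25,0,0,0,0.16],[0.005,-0.004,0.42,0,0,0,0.16],[0.005,-0.004,0.48,0,0,0,0.16],[0.005,-0.004,0.52,0,0,0,0.16],[0.005,-0.004,0.52,0,0,0,0.4],[0.005,-0.004,0.52,0,0,0,0.4],[0.005,-0.004,0.52,0,0,0,0.4],[0.005,-0.004,0.52,0,0,0,0.4]]' 30
python3 -m handwheel '[[0,0,-0.02,0,0,0,0.4],[0,0,-0.15,0,0,0,0.4],[0,0,-0.36,0,0,0,0.4],[0,0,-0.5,0,0,0,0.4],[0,0,-0.5,0,0,0,0.4]]'
python3 - <<'E'
from h import *
s=st(); im,d,ci=grab('wrist','w3'); i=im.astype(int)
plan((.5886,.2314,.125,-11),(.5886,.2314,.017,-11))
E
```

```text
t: 3.75
tool_pos: [0.4274, 0.3016, -0.0031]
ee_rot: [2.425, 1.997, 0.002]
ft_force: [-1.2, -0.2, 9.3]
grip_width: 0.0592
gripper_force: 33.0
t: 4.38
tool_pos: [0.4282, 0.3021, 0.124]
ee_rot: [2.424, 1.997, 0.007]
ft_force: [0.1, 0.9, -0.3]
grip_width: 0.0592
gripper_force: 32.8
t 4.38 pos [0.4282 0.3021 0.124 ] psi -11.0 tilt 0.28 w 0.0592 gf 32.8 ft [ 0.1  0.9 -0.3]
(0.5886, 0.2314, 0.125, -11) -> [-0.152, 0.687, -0.009, 0.0, -0.0, -0.0] rows>= 3
(0.5886, 0.2314, 0.017, -11) -> [-0.153, 0.686, 0.423, 0.0, -0.0, -0.0] rows>= 4
```

View pics/w3.png

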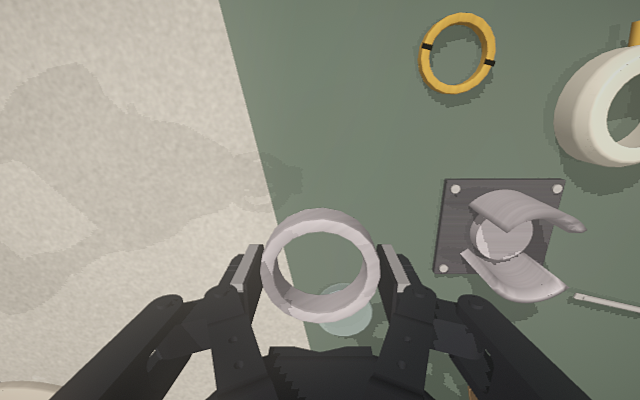

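The spacer is held level at about (320,265), and the holder is in view. I'll measure the offset in the grip and refine the holder pose.

```bash
cat >> h.py <<'E'
def held(s,ci,d,h0,h1,rmax=45):
    """centre (tool frame, mm) of held thing from depth points with tool z in h0..h1 (mm)"""
    R0=Ro.from_rotvec(s['ee_rot']).as_matrix(); P=((cloud(ci,d)-s['tool_pos'])@R0*1000)[d>0]
    q=P[(P[:,2]>h0)&(P[:,2]<h1)&(abs(P[:,0])<rmax)&(abs(P[:,1])<33)]
    lo,hi=np.percentile(q,[.5,99.5],axis=0); print('held n',len(q),'mid',((lo+hi)/2).round(1),'size',(hi-lo).round(1)); return q
def screws(im,ci,c,z=.009,rad=75):
    hsv=cv2.cvtColor(im,cv2.COLOR_RGB2HSV);m=((im.astype(int).sum(2)>450)&(hsv[...,1]<40)).astype(np.uint8);n,l,s,ct=cv2.connectedComponentsWithStats(m)
    for k in range(1,n):
        p=onz(ci,*ct[k],z)
        if 15<s[k,4]<150 and 50<np.hypot(*(p[:2]-c))*1000<rad: print('screw',ct[k].round(1),s[k,4],p.round(4)[:2])
E
python3 - <<'E'
from h import *
im,d,ci=load('wrist'); s=st()
for a,b in((-19,-16),(-22,-15),(-30,-10)): held(s,ci,d,a,b)
screws(im,ci,[.5886,.2314])
E
```

```text
t 4.42 pos [0.4274 0.3016 0.1224] psi -11.0 tilt 0.14 w 0.0595 gf 32.8 ft [-0.3 -0.3 -1.2]
held n 895 mid [  2.9   0.1 -17.5] size [54.7 64.7  3. ]
held n 5224 mid [  1.2  -0.1 -18.5] size [57.9 62.6  6.7]
held n 6791 mid [  1.4   0.1 -19.7] size [57.7 64.3 19.1]
screw [455.1 188.5] 60 [0.5504 0.2815]
screw [557.2 188.4] 60 [0.6429 0.2634]
screw [567.4 219.2] 28 [0.6544 0.2298]
screw [443.3 268.1] 47 [0.5345 0.1988]
```

```bash
python3 -m handwheel '[[-0.04,0.18,0,0,0,0,0.4],[-0.1,0.42,0,0,0,0,0.4],[-0.145,0.62,0,0,0,0,0.4],[-0.156,0.687,0,0,0,0,0.4],[-0.156,0.687,0,0,0,0,0.4],[-0.156,0.687,0.1,0,0,0,0.4],[-0.156,0.687,0.2,0,0,0,0.4],[-0.156,0.687,0.25,0,0,0,0.4],[-0.156,0.687,0.28,0,0,0,0.4],[-0.156,0.687,0.28,0,0,0,0.4]]' 30
python3 - <<'E'
from h import *
s=st();im,d,ci=grab('wrist','w4'); plan((.5885,.2305,.017,-11))
E
```

```text
t: 5.68
tool_pos: [0.5878, 0.2305, 0.0513]
ee_rot: [-2.424, -1.998, 0.0]
ft_force: [0.6, -0.1, -0.5]
grip_width: 0.0597
gripper_force: 32.7
t 5.67 pos [0.5878 0.2305 0.0513] psi -11.0 tilt 0.01 w 0.0597 gf 32.7 ft [ 0.6 -0.1 -0.5]
(0.5885, 0.2305, 0.017, -11) -> [0.001, 0.001, 0.139, 0.0, -0.0, -0.0] rows>= 1
```

View pics/w4.png

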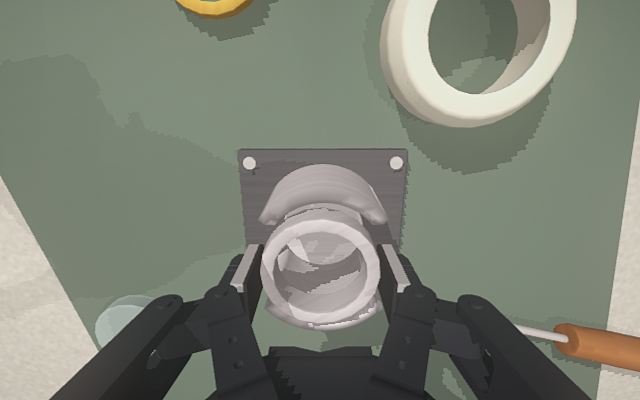

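The spacer sits at (320,270), centred between the walls, so I'll lower it slowly.

```bash
python3 -m handwheel '[[0.001,0.002,0.03,0,0,0,0.4],[0.001,0.002,0.06,0,0,0,0.4],[0.001,0.002,0.09,0,0,0,0.4],[0.001,0.002,0.11,0,0,0,0.4],[0.001,0.002,0.12,0,0,0,0.4],[0.001,0.002,0.13,0,0,0,0.4],[0.001,0.002,0.135,0,0,0,0.4],[0.001,0.002,0.135,0,0,0,0.4]]' 30
python3 -c "
from h import *
st()"
```

```text
t: 6.72
tool_pos: [0.5887, 0.2303, 0.0176]
ee_rot: [2.425, 1.997, 0.0]
ft_force: [0.1, -1.0, 0.0]
grip_width: 0.0592
gripper_force: 32.8
t 6.72 pos [0.5887 0.2303 0.0176] psi -11.0 tilt 0.0 w 0.0592 gf 32.8 ft [ 0.1 -1.   0. ]
```

```bash
python3 -m handwheel '[[0,0,0.003,0,0,0,0.4],[0,0,0.005,0,0,0,0.4],[0,0,0.005,0,0,0,0.4]]' 30
python3 -m handwheel '[[0,0,0,0,0,0,0.16],[0,0,0,0,0,0,0.16],[0,0,0,0,0,0,0.16],[0,0,-0.1,0,0,0,0.16],[0,0,-0.3,0,0,0,0.16],[0,0,-0.45,0,0,0,0.16],[0,0,-0.45,0,0,0,0.16]]'
python3 - <<'E'
from h import *
s=st();im,d,ci=grab('wrist','w5'); P=cloud(ci,d); 
q=P[(np.hypot(P[...,0]-.5887,P[...,1]-.2311)<.031)&(np.hypot(P[...,0]-.5887,P[...,1]-.2311)>.022)]; h=q[:,2]; print(np.histogram(h,np.arange(0,.075,.004)))
q=q[abs(h-.036)<.005]; A=np.c_[q[:,:2]-[.5887,.2311],np.ones(len(q))]; print(np.linalg.lstsq(A,q[:,2],rcond=None)[0].round(4),len(q))
b=im.astype(int).sum(2); ln=(b>343+90); 
for k in((.4262,.1675,.014),): 
    E_=np.array(ci['extrinsics']); r=E_[:3,:3]@k+E_[:3,3]; u,v=int(ci['cx']-ci['fx']*r[0]/r[2]),int(ci['cy']+ci['fy']*r[1]/r[2]); print(u,v)
plan((.4262,.1670,.125,-11))
E
```

```text
t: 7.1
tool_pos: [0.5888, 0.2304, 0.0169]
ee_rot: [2.425, 1.997, 0.001]
ft_force: [-3.0, 0.0, 9.8]
grip_width: 0.0593
gripper_force: 33.5
t: 7.98
tool_pos: [0.5902, 0.2308, 0.1318]
ee_rot: [2.423, 1.996, 0.008]
ft_force: [0.5, 0.4, -0.4]
grip_width: 0.0721
gripper_force: 0.0
t 7.97 pos [0.5902 0.2308 0.1318] psi -11.0 tilt 0.3 w 0.0721 gf 0.0 ft [ 0.5  0.4 -0.4]
(array([  0,  12,  11,   0,  92, 115,  87,  95, 938, 423,   3,   0,   0,
         3,   0,   0,   0,   0]), array([0.   , 0.004, 0.008, 0.012, 0.016, 0.02 , 0.024, 0.028, 0.032,
       0.036, 0.04 , 0.044, 0.048, 0.052, 0.056, 0.06 , 0.064, 0.068,
       0.072]))
[0.0023 0.0108 0.0355] 1389
176 277
(0.4262, 0.167, 0.125, -11) -> [-0.374, -0.591, 0.018, 0.0, -0.0, -0.0] rows>= 3
```

The spacer is home: its top is flat at about 36 mm, with a clear contact reading. Next is the lens.

```bash
python3 -m handwheel '[[-0.374,-0.591,0.018,0,0,0,0.16],[-0.374,-0.591,0.018,0,0,0,0.16],[-0.374,-0.591,0.018,0,0,0,0.16],[-0.374,-0.591,0.018,0,0,0,0.16],[-0.374,-0.591,0.018,0,0,0,0.16],[-0.374,-0.591,0.018,0,0,0,0.16]]' 30
python3 - <<'E'
from h import *
im,d,ci=grab('wrist','w6');s=st(); b=im.astype(int).sum(2)
P=cloud(ci,d); m=((P[...,2]>.010)&(P[...,2]<.02)&(np.hypot(P[...,0]-.426,P[...,1]-.167)<.05))
c=circ(ci,m,(220,120,420,280),.014)
print('lens',P[180:200,310:330,2].mean()); ln=(b>343+70); c=circ(ci,ln,(260,130,380,250),.014)
plan((c[0],c[1],.04,-11),(c[0],c[1],-.0025,-11))
t,_,_=grab('top','t2'); hs=cv2.cvtColor(t,cv2.COLOR_RGB2HSV); print(t.shape)
save('crop3',np.vstack([cv2.resize(t[125:280,160:490],None,fx=1.9,fy=1.9),cv2.resize(im[100:300,160:480],(627,290))]))
E
```

```text
t: 8.78
tool_pos: [0.4267, 0.1672, 0.124]
ee_rot: [2.425, 1.997, 0.0]
ft_force: [0.1, -0.1, -0.4]
grip_width: 0.0716
gripper_force: 0.0
t 8.82 pos [0.4266 0.1672 0.124 ] psi -11.0 tilt 0.01 w 0.0714 gf 0.0 ft [ 0.8 -0.1  0.1]
lsq [0.4266 0.1673] dia 59.3 | enc [426.7 167.4] dia 59.9 | px [321. 192.] n 33
lens 0.01511561044268738
lsq [0.4266 0.168 ] dia 59.8 | enc [427.1 168.2] dia 61.4 | px [321. 191.] n 32
(np.float64(0.4266391634765048), np.float64(0.1680164506863884), 0.04, -11) -> [0.003, -0.0, 0.336, 0.0, -0.0, -0.0] rows>= 2
(np.float64(0.4266391634765048), np.float64(0.1680164506863884), -0.0025, -11) -> [0.003, -0.0, 0.506, 0.0, -0.0, -0.0] rows>= 3
(400, 640, 3)
```

View pics/crop3.png

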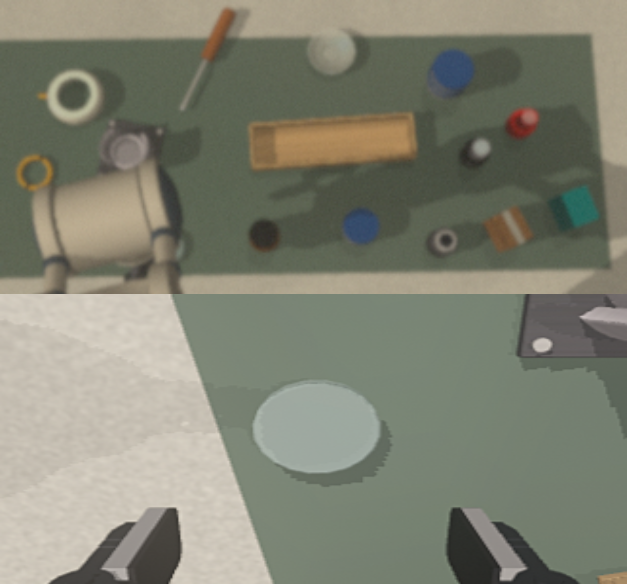

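In the crop the lens lies centred between the fingers, and nothing else has moved so far. I'll grasp it and lift gently.

```bash
python3 -m handwheel '[[0.001,0,0.2,0,0,0,0.16],[0.001,0,0.4,0,0,0,0.16],[0.001,0,0.48,0,0,0,0.16],[0.001,0,0.505,0,0,0,0.16],[0.001,0,0.505,0,0,0,0.4],[0.001,0,0.505,0,0,0,0.4],[0.001,0,0.505,0,0,0,0.4],[0.001,0,0.505,0,0,0,0.4]]' 35
python3 -m handwheel '[[0,0,-0.02,0,0,0,0.4],[0,0,-0.1,0,0,0,0.4],[0,0,-0.25,0,0,0,0.4],[0,0,-0.4,0,0,0,0.4],[0,0,-0.5,0,0,0,0.4],[0,0,-0.5,0,0,0,0.4],[0,0,-0.5,0,0,0,0.4]]'
python3 - <<'E'
from h import *
im,d,ci=grab('wrist','w7');s=st()
for a,b in((-22,-14),(-30,-8)): q=held(s,ci,d,a,b)
plan((.5887,.2311,.125,-11),(.5887,.2311,.065,-11),(.5887,.2311,.033,-11))
E
```

```text
t: 9.88
tool_pos: [0.4261, 0.1672, -0.0015]
ee_rot: [2.424, 1.997, 0.001]
ft_force: [0.2, 0.0, -0.5]
grip_width: 0.0585
gripper_force: 37.6
t: 10.75
tool_pos: [0.4254, 0.167, 0.1226]
ee_rot: [-2.425, -1.997, 0.001]
ft_force: [0.5, -0.7, -2.1]
grip_width: 0.0585
gripper_force: 38.0
t 10.8 pos [0.4252 0.167  0.1223] psi -11.0 tilt 0.07 w 0.0586 gf 38.0 ft [ 1.3 -0.3 -1.9]
held n 9913 mid [  0.3  -0.2 -17.7] size [56.6 60.6  7. ]
held n 10979 mid [  0.6  -0.1 -19. ] size [57.  63.8 20.6]
(0.5887, 0.2311, 0.125, -11) -> [0.377, 0.593, -0.012, -0.0, 0.0, -0.0] rows>= 3
(0.5887, 0.2311, 0.065, -11) -> [0.377, 0.593, 0.228, -0.0, 0.0, -0.0] rows>= 3
(0.5887, 0.2311, 0.033, -11) -> [0.377, 0.593, 0.356, -0.0, 0.0, -0.0] rows>= 4
```

```bash
python3 -m handwheel '[[0.1,0.15,-0.012,0,0,0,0.4],[0.22,0.35,-0.012,0,0,0,0.4],[0.33,0.52,-0.012,0,0,0,0.4],[0.375,0.593,-0.012,0,0,0,0.4],[0.375,0.593,-0.012,0,0,0,0.4],[0.375,0.593,0.08,0,0,0,0.4],[0.375,0.593,0.17,0,0,0,0.4],[0.375,0.593,0.22,0,0,0,0.4],[0.375,0.593,0.26,0,0,0,0.4],[0.375,0.593,0.26,0,0,0,0.4]]' 35
python3 -m handwheel '[[0,0,0.02,0,0,0,0.4],[0,0,0.04,0,0,0,0.4],[0,0,0.06,0,0,0,0.4],[0,0,0.07,0,0,0,0.4],[0,0,0.076,0,0,0,0.4],[0,0,0.08,0,0,0,0.4],[0,0,0.08,0,0,0,0.4]]'
python3 -m handwheel '[[0,0,0.004,0,0,0,0.4],[0,0,0.007,0,0,0,0.4],[0,0,0.01,0,0,0,0.4],[0,0,0.01,0,0,0,0.4]]'
```

```text
t: 12.05
tool_pos: [0.5888, 0.2306, 0.0576]
ee_rot: [-2.425, -1.997, 0.001]
ft_force: [0.2, -0.4, -1.1]
grip_width: 0.0583
gripper_force: 38.0
t: 12.92
tool_pos: [0.5892, 0.2308, 0.038]
ee_rot: [2.425, 1.997, 0.0]
ft_force: [-0.7, 0.8, -1.1]
grip_width: 0.0583
gripper_force: 38.0
t: 13.42
tool_pos: [0.5892, 0.2307, 0.0355]
ee_rot: [-2.425, -1.997, 0.0]
ft_force: [0.0, -0.1, -1.3]
grip_width: 0.0583
gripper_force: 38.0
```

```bash
python3 -m handwheel '[[0,0,0.002,0,0,0,0.4],[0,0,0.004,0,0,0,0.4],[0,0,0.004,0,0,0,0.4]]'
python3 -m handwheel '[[0,0,0.001,0,0,0,0.4],[0,0,0.002,0,0,0,0.4],[0,0,0.002,0,0,0,0.4]]'
```

```text
t: 13.8
tool_pos: [0.5892, 0.2307, 0.0345]
ee_rot: [-2.425, -1.997, 0.0]
ft_force: [-0.5, -0.4, -0.9]
grip_width: 0.0588
gripper_force: 38.0
t: 14.18
tool_pos: [0.5892, 0.2307, 0.0342]
ee_rot: [2.425, 1.997, 0.0]
ft_force: [-0.3, -0.0, 3.7]
grip_width: 0.0585
gripper_force: 38.4
```

The glass has touched down softly, at about 5 N. I'll release it, then go and look at the brass ring.

```bash
python3 -m handwheel '[[0,0,0,0,0,0,0.16],[0,0,0,0,0,0,0.16],[0,0,0,0,0,0,0.16],[0,0,-0.1,0,0,0,0.16],[0,0,-0.25,0,0,0,0.16],[0,0,-0.4,0,0,0,0.16],[0,0,-0.4,0,0,0,0.16]]'
python3 - <<'E'
from h import *
im,d,ci=grab('wrist','w8');s=st();P=cloud(ci,d); r=np.hypot(P[...,0]-.5887,P[...,1]-.2311)
q=P[(r<.028)]; print('in-bore h',np.percentile(q[:,2],[5,25,50,75,95]).round(4)); q=q[abs(q[:,2]-.05)<.006]; print('plane',np.linalg.lstsq(np.c_[q[:,:2]-[.5887,.2311],np.ones(len(q))],q[:,2],rcond=None)[0].round(4),len(q))
hsv=cv2.cvtColor(im,cv2.COLOR_RGB2HSV); yl=(hsv[...,0]<30)&(hsv[...,1]>110)&(hsv[...,2]>90)
n,l,stt,ct=cv2.connectedComponentsWithStats(yl.astype(np.uint8))
for k in range(1,n):
    if stt[k,4]>150: print(stt[k],onz(ci,*ct[k],.01).round(3))
plan((.5568,.3938,.125,-11))
E
```

```text
t: 15.05
tool_pos: [0.5908, 0.2312, 0.1369]
ee_rot: [2.423, 1.996, 0.007]
ft_force: [-0.3, 0.1, 0.4]
grip_width: 0.0716
gripper_force: 0.0
t 15.1 pos [0.5898 0.2309 0.1351] psi -11.0 tilt 0.14 w 0.0716 gf 0.0 ft [-0.6 -0.5 -0.5]
in-bore h [0.0493 0.0507 0.2183 0.2244 0.2316]
plane [-0.0005  0.0009  0.0498] 3330
[ 204    0   75   47 1043] [0.552 0.378 0.01 ]
[ 491  266   99   40 2129] [0.804 0.076 0.01 ]
(0.5568, 0.3938, 0.125, -11) -> [0.614, -0.255, 0.041, 0.0, -0.0, -0.0] rows>= 3
```

The lens is flat at 49.8 mm, which is home. Next is the brass ring.

```bash
python3 -m handwheel '[[0.3,-0.12,0.03,0,0,0,0.16],[0.614,-0.255,0.041,0,0,0,0.16],[0.614,-0.255,0.041,0,0,0,0.16],[0.614,-0.255,0.041,0,0,0,0.16],[0.614,-0.255,0.041,0,0,0,0.16],[0.614,-0.255,0.041,0,0,0,0.16]]' 35
python3 - <<'E'
from h import *
im,d,ci=grab('wrist','w9');s=st();hsv=cv2.cvtColor(im,cv2.COLOR_RGB2HSV); yl=(hsv[...,0]<30)&(hsv[...,1]>110)&(hsv[...,2]>90)
c=circ(ci,yl,(220,100,420,290),.010)
P=cloud(ci,d); m=((P[...,2]>.006)&(P[...,2]<.02)&(np.hypot(P[...,0]-c[0],P[...,1]-c[1])<.045)); circ(ci,m,(220,100,420,290),.010)
plan((c[0],c[1]-.0005,-.002,-11))
E
```

```text
t: 15.85
tool_pos: [0.5563, 0.3925, 0.1234]
ee_rot: [2.426, 1.996, -0.001]
ft_force: [0.4, 0.6, 0.0]
grip_width: 0.0719
gripper_force: 0.0
t 15.9 pos [0.5564 0.3925 0.1235] psi -11.1 tilt 0.03 w 0.0716 gf 0.0 ft [ 0.6 -0.6  0.5]
lsq [0.5581 0.3955] dia 59.4 | enc [558.3 395.5] dia 60.4 | px [323. 187.] n 36
lsq [0.5577 0.3954] dia 59.4 | enc [557.6 394.6] dia 61.4 | px [322. 188.] n 34
(np.float64(0.5580682820437418), np.float64(0.39498233864291327), -0.002, -11) -> [0.011, 0.005, 0.502, -0.0, 0.0, -0.0] rows>= 3
```

```bash
python3 -m handwheel '[[0.011,0.005,0.2,0,0,0,0.16],[0.011,0.005,0.4,0,0,0,0.16],[0.011,0.005,0.48,0,0,0,0.16],[0.011,0.005,0.504,0,0,0,0.16],[0.011,0.005,0.504,0,0,0,0.4],[0.011,0.005,0.504,0,0,0,0.4],[0.011,0.005,0.504,0,0,0,0.4],[0.011,0.005,0.504,0,0,0,0.4]]' 35
python3 -m handwheel '[[0,0,-0.02,0,0,0,0.4],[0,0,-0.1,0,0,0,0.4],[0,0,-0.25,0,0,0,0.4],[0,0,-0.4,0,0,0,0.4],[0,0,-0.5,0,0,0,0.4],[0,0,-0.5,0,0,0,0.4],[0,0,-0.5,0,0,0,0.4]]'
python3 - <<'E'
from h import *
im,d,ci=grab('wrist','w10');s=st();hsv=cv2.cvtColor(im,cv2.COLOR_RGB2HSV); yl=(hsv[...,0]<30)&(hsv[...,1]>110)&(hsv[...,2]>90)
zz=s['tool_pos'][2]+.0125; c=circ(ci,yl,(200,150,440,340),zz)
R0=Ro.from_rotvec(s['ee_rot']); print('off',R0.inv().apply(np.r_[c,zz]-s['tool_pos'])*1000)
plan((.5887,.2311,.125,-11),(.5887,.2311,.048,-11))
E
```

```text
t: 16.9
tool_pos: [0.5586, 0.3965, -0.0009]
ee_rot: [2.424, 1.997, 0.003]
ft_force: [0.1, -0.6, 7.4]
grip_width: 0.0578
gripper_force: 38.4
t: 17.77
tool_pos: [0.5575, 0.3959, 0.1227]
ee_rot: [-2.425, -1.997, 0.001]
ft_force: [-0.1, -0.4, -1.5]
grip_width: 0.0575
gripper_force: 37.8
t 17.82 pos [0.5573 0.3958 0.1221] psi -11.0 tilt 0.07 w 0.0579 gf 37.8 ft [ 0.1 -0.9 -0.5]
lsq [0.5565 0.397 ] dia 59.6 | enc [556.8 397.1] dia 61.5 | px [320. 262.] n 44
off [  1.04538711  -1.00057248 -12.49997046]
(0.5887, 0.2311, 0.125, -11) -> [-0.622, 0.25, -0.011, -0.0, 0.0, -0.0] rows>= 3
(0.5887, 0.2311, 0.048, -11) -> [-0.622, 0.25, 0.297, -0.0, 0.0, -0.0] rows>= 3
```

```bash
python3 -m handwheel '[[-0.15,0.05,-0.02,0,0,0,0.4],[-0.35,0.14,-0.02,0,0,0,0.4],[-0.53,0.22,-0.02,0,0,0,0.4],[-0.625,0.25,-0.02,0,0,0,0.4],[-0.625,0.25,-0.02,0,0,0,0.4],[-0.625,0.25,0.1,0,0,0,0.4],[-0.625,0.25,0.18,0,0,0,0.4],[-0.625,0.25,0.23,0,0,0,0.4],[-0.625,0.25,0.26,0,0,0,0.4],[-0.625,0.25,0.26,0,0,0,0.4]]' 35
python3 -m handwheel '[[0,0,0.01,0,0,0,0.4],[0,0,0.02,0,0,0,0.4],[0,0,0.025,0,0,0,0.4],[0,0,0.028,0,0,0,0.4],[0,0,0.028,0,0,0,0.4]]'
python3 -c "
from h import *
st()"
```

```text
t: 19.08
tool_pos: [0.5891, 0.231, 0.0576]
ee_rot: [-2.424, -1.998, 0.001]
ft_force: [0.0, 0.1, -0.1]
grip_width: 0.0581
gripper_force: 37.8
t: 19.7
tool_pos: [0.5894, 0.231, 0.0509]
ee_rot: [2.425, 1.997, 0.001]
ft_force: [0.2, 3.7, 2.3]
grip_width: 0.0578
gripper_force: 38.0
t 19.7 pos [0.5894 0.231  0.0509] psi -11.0 tilt 0.04 w 0.0578 gf 38.0 ft [0.2 3.7 2.3]
```

```bash
python3 -m handwheel '[[0.003,0,0,0,0,0,0.4],[0.004,0,0.002,0,0,0,0.4],[0.004,0,0.005,0,0,0,0.4],[0.004,0,0.008,0,0,0,0.4],[0.004,0,0.008,0,0,0,0.4]]'
python3 -c "
from h import *
st()"
```

```text
t: 20.32
tool_pos: [0.5893, 0.2316, 0.0491]
ee_rot: [2.425, 1.997, -0.0]
ft_force: [-2.7, -1.5, 6.3]
grip_width: 0.058
gripper_force: 38.6
t 20.32 pos [0.5893 0.2316 0.0491] psi -11.0 tilt 0.01 w 0.058 gf 38.6 ft [-2.7 -1.5  6.3]
```

The ring is down, so I'll release it, back off and check it.

```bash
python3 -m handwheel '[[0,0,0,0,0,0,0.16],[0,0,0,0,0,0,0.16],[0,0,0,0,0,0,0.16],[0,0,-0.1,0,0,0,0.16],[0,0,-0.25,0,0,0,0.16],[0,0,-0.4,0,0,0,0],[0,0,-0.4,0,0,0,0]]'
python3 - <<'E'
from h import *
im,d,ci=grab('wrist','w11');s=st();P=cloud(ci,d); r=np.hypot(P[...,0]-.5887,P[...,1]-.2311)
q=P[(r<.029)&(r>.024)&(P[...,2]<.1)]; print('h',np.percentile(q[:,2],[5,25,50,75,95]).round(4)); q=q[abs(q[:,2]-.06)<.006]; print('plane',np.linalg.lstsq(np.c_[q[:,:2]-[.5887,.2311],np.ones(len(q))],q[:,2],rcond=None)[0].round(4),len(q))
grab('top','t3')
plan((.47,.0,.24,0))
E
```

```text
t: 21.2
tool_pos: [0.591, 0.2322, 0.1517]
ee_rot: [2.423, 1.996, 0.007]
ft_force: [-0.1, 0.1, -0.4]
grip_width: 0.0852
gripper_force: 0.0
t 21.25 pos [0.59   0.2319 0.1499] psi -11.0 tilt 0.14 w 0.0853 gf 0.0 ft [ 0.3 -0.2 -1.5]
h [0.0481 0.0585 0.0596 0.0601 0.0608]
plane [0.0018 0.0012 0.0595] 1155
(0.47, 0.0, 0.24, 0) -> [-1.001, -0.291, -0.365, 0.0, -0.0, -0.031] rows>= 5
```

View pics/w11.png

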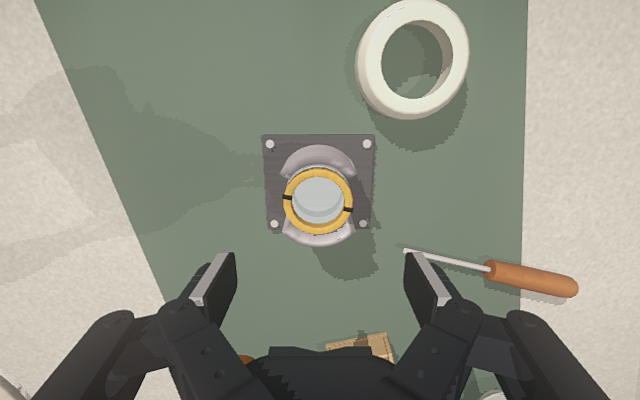

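The stack is complete. The brass ring at (318,200) lies flat, with its top at 59.5 mm, between the holder walls. Now I'll look at the box and the accessories.

```bash
python3 -m handwheel '[[-0.812,0.015,-0.6,0,0,-0.031,0],[-0.812,0.015,-0.6,0,0,-0.031,0],[-0.812,0.015,-0.6,0,0,-0.031,0],[-0.812,0.015,-0.6,0,0,-0.031,0],[-0.812,0.015,-0.6,0,0,-0.031,0]]'
python3 -m handwheel '[[-0.8,-0.14,0,0,0,0,0],[-0.8,-0.14,0,0,0,0,0],[-0.8,-0.14,0,0,0,0,0],[-0.8,-0.14,0,0,0,0,0],[-0.8,-0.14,0,0,0,0,0],[-0.8,-0.14,0,0,0,0,0],[-0.8,-0.14,0,0,0,0,0]]'
python3 - <<'E'
from h import *
im,d,ci=grab('wrist','w12');st()
E
```

```text
t: 21.92
tool_pos: [0.5546, 0.029, 0.3003]
ee_rot: [2.221, 2.219, 0.002]
ft_force: [0.1, 0.4, 0.6]
grip_width: 0.0853
gripper_force: 0.0
t: 22.8
tool_pos: [0.5199, -0.1669, 0.2986]
ee_rot: [-2.217, -2.225, -0.0]
ft_force: [1.0, -0.1, -0.2]
grip_width: 0.0853
gripper_force: 0.0
t 22.85 pos [ 0.5199 -0.1671  0.2987] psi 0.2 tilt 0.01 w 0.0853 gf 0.0 ft [-0.5  0.2  0.5]
```

View pics/w12.png

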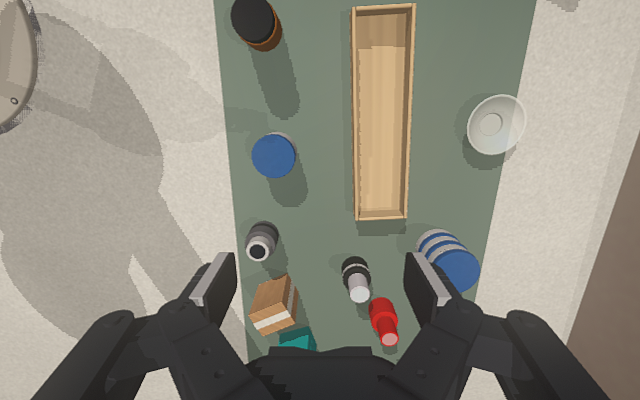

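The view shows the jar (253,20), tin (274,156), objective (262,240), carton (275,303), eyepiece (357,280) and the whole box, with corners at about (351,6), (415,4), (406,218) and (353,219). The red eyepiece (383,320) and the turquoise carton (297,338) stand apart.

```bash
cat >> h.py <<'E'
def topof(P,d,c,h,rad=.05,tol=.005,rect=False):
    m=(d>0)&(abs(P[...,2]-h)<tol)&(np.hypot(P[...,0]-c[0],P[...,1]-c[1])<rad); q=P[m]
    r=cv2.minAreaRect((q[:,:2]*1000).astype(np.float32)); mc,rr=cv2.minEnclosingCircle((q[:,:2]*1000).astype(np.float32))
    print('n',len(q),'z',q[:,2].mean().round(4),'enc',np.round(mc,1),'dia',round(2*rr,1),'rect',np.round(r[0],1),np.round(r[1],1),round(r[2],1)); return q
E
python3 - <<'E'
from h import *
im,d,ci=load('wrist');P=cloud(ci,d)
for n,c,h in(('jar',(.44,0),.070),('tin',(.453,-.164),.048),('obj',(.424,-.30),.060),('carton',(.446,-.41),.078),('eye',(.576,-.362),.075)):
    print(n,end=' ');topof(P,d,c,h)
print('box',end=' ');q=topof(P,d,(.603,-.12),.034,.16,.004)
print('floor',end=' ');topof(P,d,(.603,-.12),.005,.03,.004)
hs=cv2.cvtColor(im,cv2.COLOR_RGB2HSV); m=((hs[...,0]<25)&(hs[...,1]>60)&(im[...,0]>120)); m[:,:345]=0;m[:,425:]=0;m[230:]=0
c=max(cv2.findContours(m.astype(np.uint8),cv2.RETR_EXTERNAL,cv2.CHAIN_APPROX_NONE)[0],key=cv2.contourArea); W=np.array([onz(ci,u,v,.034)[:2] for u,v in c[:,0]],np.float32)*1000
print(cv2.minAreaRect(W)); print([onz(ci,*p,.034).round(4)[:2].tolist() for p in((351,6),(415,4),(406,218),(353,219))])
E
```

```text
jar n 1497 z 0.07 enc [ 4.416e+02 -1.000e-01] dia 47.8 rect [441.3  -3. ] [40.1 47.3] 89.8
tin n 1493 z 0.0478 enc [ 454.4 -160.4] dia 60.1 rect [ 454.3 -160.1] [58.4 58.8] 84.6
obj n 385 z 0.0597 enc [ 426.6 -297.5] dia 33.9 rect [ 426.8 -297.5] [33.  32.5] 85.6
carton n 989 z 0.0773 enc [ 445.  -404.1] dia 71.5 rect [ 445.  -404.5] [59.3 45.9] 25.6
eye n 284 z 0.0745 enc [ 577.5 -360.8] dia 30.3 rect [ 577.8 -360.7] [27.3 30. ] 0.4
box n 2177 z 0.0333 enc [ 593.5 -117.8] dia 294.1 rect [ 544.3 -120.6] [195.4 281.9] 3.3
floor n 1367 z 0.0048 enc [ 603. -120.] dia 59.9 rect [ 603.  -120.1] [58.7 58.3] 0.6
((601.135009765625, -117.55577087402344), (81.3646011352539, 281.37945556640625), 3.203132152557373)
[[0.5555, 0.0208], [0.6325, 0.0232], [0.6486, -0.2554], [0.5689, -0.2574]]
```

```bash
python3 - <<'E'
from h import *
im,d,ci=load('wrist');P=cloud(ci,d)
a=np.radians(3.1);ex=np.array([np.cos(a),np.sin(a)]);ey=np.array([-np.sin(a),np.cos(a)]);c=np.array([.602,-.1172])
q=P[(d>0)&(abs(P[...,2]-.034)<.004)]; L=(q[:,:2]-c)@np.c_[ex,ey]*1000; k=(abs(L[:,0])<46)&(abs(L[:,1])<150); L=L[k]
for side in(-1,1):
    s=L[(L[:,0]*side>30)&(abs(L[:,1])<120)]; print('x side',side,np.percentile(s[:,0],[1,50,99]).round(1),'slope deg',np.degrees(np.polyfit(s[:,1],s[:,0],1)[0]).round(2)); s=L[(L[:,1]*side>125)]; print('y end',side,len(s),np.percentile(s[:,1],[1,50,99]).round(1))
st(); plan((.4414,.0003,.14,3))
E
```

```text
x side -1 [-38.7 -36.3 -33.5] slope deg -0.15
y end -1 223 [-141.  -137.3 -125.6]
x side 1 [34.  36.3 39.5] slope deg -0.14
y end 1 421 [125.6 136.9 140.4]
t 22.85 pos [ 0.5199 -0.1671  0.2987] psi 0.2 tilt 0.01 w 0.0853 gf 0.0 ft [-0.5  0.2  0.5]
(0.4414, 0.0003, 0.14, 3) -> [0.671, -0.311, 0.635, -0.0, -0.0, -0.008] rows>= 4
```

```bash
python3 -m handwheel '[[0.671,-0.311,0.3,0,0,-0.008,0],[0.671,-0.311,0.635,0,0,-0.008,0],[0.671,-0.311,0.635,0,0,-0.008,0],[0.671,-0.311,0.635,0,0,-0.008,0],[0.671,-0.311,0.635,0,0,-0.008,0],[0.671,-0.311,0.635,0,0,-0.008,0],[0.671,-0.311,0.635,0,0,-0.008,0]]' 35
python3 - <<'E'
from h import *
im,d,ci=grab('wrist','w13');st();P=cloud(ci,d)
q=topof(P,d,(.4414,.0003),.070)
topof(P,d,(.4414,.0003),.050,.045,.003)
c=cv2.minEnclosingCircle((q[:,:2]).astype(np.float32))[0]
plan((*c,.033,3.2),(*c,.11,3.2))
grab('top','t4')
E
```

```text
t: 23.72
tool_pos: [0.4428, -0.0013, 0.1409]
ee_rot: [2.162, 2.277, 0.002]
ft_force: [-0.1, 0.3, -0.0]
grip_width: 0.0855
gripper_force: 0.0
t 23.77 pos [ 0.4427 -0.0013  0.1409] psi 3.0 tilt 0.13 w 0.0855 gf 0.0 ft [ 0.3 -0.6 -0.2]
n 2748 z 0.0697 enc [441.5   0.7] dia 47.8 rect [441.7   1. ] [46.8 47.4] 25.5
n 293 z 0.0501 enc [441.5   3.4] dia 50.3 rect [440.9  13.1] [50. 26.] 3.2
(0.44154447317123413, 0.0007102267118170857, 0.033, 3.2) -> [0.009, -0.005, 0.432, 0.0, 0.0, -0.001] rows>= 2
(0.44154447317123413, 0.0007102267118170857, 0.11, 3.2) -> [0.008, -0.004, 0.124, 0.0, 0.0, -0.001] rows>= 1
```

```bash
python3 -m handwheel '[[0.009,-0.005,0.2,0,0,-0.001,0],[0.009,-0.005,0.38,0,0,-0.001,0],[0.009,-0.005,0.432,0,0,-0.001,0.1],[0.009,-0.005,0.432,0,0,-0.001,0.5],[0.009,-0.005,0.432,0,0,-0.001,0.5],[0.009,-0.005,0.432,0,0,-0.001,0.5],[0.009,-0.005,0.432,0,0,-0.001,0.5],[0.009,-0.005,0.432,0,0,-0.001,0.5]]' 35
python3 -m handwheel '[[0,0,-0.03,0,0,0,0.5],[0,0,-0.12,0,0,0,0.5],[0,0,-0.25,0,0,0,0.5],[-0.01,0.1,-0.29,0,0,0,0.5],[-0.04,0.28,-0.29,0,0,0,0.5],[-0.065,0.47,-0.29,0,0,0,0.5],[-0.08,0.59,-0.29,0,0,0,0.5],[-0.082,0.616,-0.29,0,0,0,0.5],[-0.082,0.616,-0.29,0,0,0,0.5]]'
python3 - <<'E'
from h import *
s=st(); im,d,ci=grab('wrist','w14'); P=cloud(ci,d); q=topof(P,d,s['tool_pos'][:2],s['tool_pos'][2]-.033+.070,.04,.006)
plan((.5963,-.0112,.060,3.2),(.5963,-.0112,.038,3.2))
E
```

```text
t: 24.82
tool_pos: [0.441, 0.0013, 0.0332]
ee_rot: [2.154, 2.284, 0.002]
ft_force: [-1.1, -1.3, 13.4]
grip_width: 0.0506
gripper_force: 38.0
t: 25.95
tool_pos: [0.5946, -0.0099, 0.1048]
ee_rot: [-2.155, -2.285, 0.0]
ft_force: [-1.2, -0.0, -2.0]
grip_width: 0.0507
gripper_force: 37.3
t 25.95 pos [ 0.5946 -0.0099  0.1048] psi 3.4 tilt 0.03 w 0.0507 gf 37.3 ft [-1.2 -0.  -2. ]
n 9734 z 0.1412 enc [593.6  -2.9] dia 77.3 rect [596.3  -9.5] [73.3 48. ] 21.9
(0.5963, -0.0112, 0.06, 3.2) -> [-0.006, 0.009, 0.179, -0.0, -0.0, 0.0] rows>= 1
(0.5963, -0.0112, 0.038, 3.2) -> [-0.006, 0.009, 0.267, -0.0, -0.0, 0.0] rows>= 2
```

View pics/w14.png

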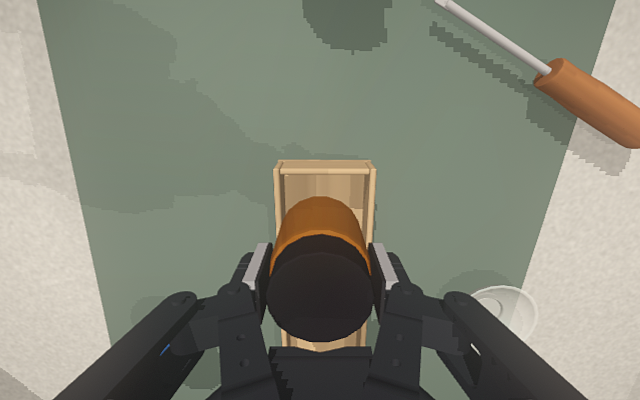

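The jar is held upright at (320,280) and lined up with the box. I'll lower it.

```bash
python3 -m handwheel '[[-0.006,0.009,0.06,0,0,0,0.5],[-0.006,0.009,0.14,0,0,0,0.5],[-0.006,0.009,0.2,0,0,0,0.5],[-0.006,0.009,0.24,0,0,0,0.5],[-0.006,0.009,0.258,0,0,0,0.5],[-0.006,0.009,0.266,0,0,0,0.5],[-0.006,0.009,0.266,0,0,0,0.5]]'
python3 -c "
from h import *
st()"
```

```text
t: 26.88
tool_pos: [0.5977, -0.0114, 0.0385]
ee_rot: [2.155, 2.285, 0.001]
ft_force: [0.0, 0.5, -1.6]
grip_width: 0.0507
gripper_force: 37.3
t 26.88 pos [ 0.5977 -0.0114  0.0385] psi 3.4 tilt 0.04 w 0.0507 gf 37.3 ft [ 0.   0.5 -1.6]
```

```bash
python3 -m handwheel '[[0,0,0.004,0,0,0,0.5],[0,0,0.004,0,0,0,0.5],[0,0,0.004,0,0,0,0.1],[0,0,0.004,0,0,0,0],[0,0,0.004,0,0,0,0],[0,0,-0.1,0,0,0,0],[0,0,-0.3,0,0,0,0],[0,0,-0.45,0,0,0,0],[0,0,-0.45,0,0,0,0]]'
python3 -m handwheel '[[-0.561,-0.604,0.02,0,0,0,0],[-0.561,-0.604,0.02,0,0,0,0],[-0.561,-0.604,0.02,0,0,0,0],[-0.561,-0.604,0.02,0,0,0,0],[-0.561,-0.604,0.02,0,0,0,0],[-0.561,-0.604,0.02,0,0,0,0]]'
python3 - <<'E'
from h import *
im,d,ci=grab('wrist','w15');s=st();P=cloud(ci,d)
q=topof(P,d,(.4544,-.1602),.048,.06)
c=cv2.minEnclosingCircle((q[:,:2]).astype(np.float32))[0]
plan((*c,.029,3.2))
im,d,ci=grab('top','t5');Q=cloud(ci,d);topof(Q,d,(.593,-.013),.077,.05)
E
```

```text
t: 28.0
tool_pos: [0.599, -0.0115, 0.1534]
ee_rot: [2.153, 2.283, 0.005]
ft_force: [-0.1, 0.3, -0.3]
grip_width: 0.0851
gripper_force: 0.0
t: 28.75
tool_pos: [0.4557, -0.1597, 0.1453]
ee_rot: [2.155, 2.286, 0.0]
ft_force: [0.5, 0.5, 0.2]
grip_width: 0.0859
gripper_force: 0.0
t 28.8 pos [ 0.4557 -0.1595  0.1453] psi 3.4 tilt 0.01 w 0.0853 gf 0.0 ft [0.6 0.3 0.3]
n 3466 z 0.0477 enc [ 454.5 -160.4] dia 59.7 rect [ 454.4 -160.4] [58.8 58.8] 87.7
(0.45447760820388794, -0.1603424847126007, 0.029, 3.2) -> [-0.003, -0.005, 0.465, 0.0, -0.0, 0.001] rows>= 2
n 128 z 0.075 enc [594.7 -15.2] dia 47.8 rect [595.6 -15.3] [44.1 45.3] 87.9
```

```bash
python3 -m handwheel '[[-0.003,-0.005,0.2,0,0,0.001,0],[-0.003,-0.005,0.4,0,0,0.001,0],[-0.003,-0.005,0.465,0,0,0.001,0.1],[-0.003,-0.005,0.465,0,0,0.001,0.4],[-0.003,-0.005,0.465,0,0,0.001,0.4],[-0.003,-0.005,0.465,0,0,0.001,0.4],[-0.003,-0.005,0.465,0,0,0.001,0.4],[-0.003,-0.005,0.465,0,0,0.001,0.4]]' 40
python3 -m handwheel '[[0,0,-0.03,0,0,0,0.4],[0,0,-0.12,0,0,0,0.4],[0,0,-0.25,0,0,0,0.4],[0.05,0.1,-0.29,0,0,0,0.4],[0.15,0.28,-0.29,0,0,0,0.4],[0.25,0.46,-0.29,0,0,0,0.4],[0.31,0.58,-0.29,0,0,0,0.4],[0.324,0.6,-0.29,0,0,0,0.4],[0.324,0.6,-0.29,0,0,0,0.4]]'
python3 - <<'E'
from h import *
s=st(); im,d,ci=grab('wrist','w16'); q=held(s,ci,d,-23,-16)
plan((.5996,-.0706,.034,3.2))
E
```

```text
t: 29.85
tool_pos: [0.4539, -0.1611, 0.0296]
ee_rot: [2.162, 2.278, 0.0]
ft_force: [0.4, 0.3, -0.5]
grip_width: 0.0585
gripper_force: 43.0
t: 30.98
tool_pos: [0.5987, -0.0722, 0.1018]
ee_rot: [-2.162, -2.279, 0.001]
ft_force: [-0.5, 0.8, -1.9]
grip_width: 0.0584
gripper_force: 43.5
t 30.98 pos [ 0.5987 -0.0722  0.1018] psi 3.0 tilt 0.04 w 0.0584 gf 43.5 ft [-0.5  0.8 -1.9]
held n 10285 mid [ -0.2  -0.3 -19.3] size [57.  60.4  5.5]
(0.5996, -0.0706, 0.034, 3.2) -> [0.008, 0.006, 0.271, -0.0, -0.0, -0.001] rows>= 2
```

```bash
python3 -m handwheel '[[0.005,0.004,0.06,0,0,0,0.4],[0.005,0.004,0.14,0,0,0,0.4],[0.005,0.004,0.2,0,0,0,0.4],[0.005,0.004,0.24,0,0,0,0.4],[0.005,0.004,0.26,0,0,0,0.4],[0.005,0.004,0.267,0,0,0,0.4],[0.005,0.004,0.27,0,0,0,0.4],[0.005,0.004,0.27,0,0,0,0.4]]'
python3 -c "
from h import *
st()
plan((.4268,-.2975,.15,3.2))"
```

```text
t: 32.02
tool_pos: [0.6004, -0.071, 0.0346]
ee_rot: [2.162, 2.278, 0.0]
ft_force: [0.1, 1.1, -1.4]
grip_width: 0.0583
gripper_force: 43.5
t 32.02 pos [ 0.6004 -0.071   0.0346] psi 3.0 tilt 0.03 w 0.0583 gf 43.5 ft [ 0.1  1.1 -1.4]
(0.4268, -0.2975, 0.15, 3.2) -> [-0.868, -0.74, -0.462, 0.0, 0.0, -0.001] rows>= 5
```

```bash
python3 -m handwheel '[[0,0,0.003,0,0,0,0.4],[0,0,0.003,0,0,0,0.4],[0,0,0.003,0,0,0,0.1],[0,0,0.003,0,0,0,0],[0,0,0.003,0,0,0,0],[0,0,-0.1,0,0,0,0],[0,0,-0.3,0,0,0,0],[0,0,-0.47,0,0,0,0],[0,0,-0.47,0,0,0,0]]'
python3 -m handwheel '[[-0.868,-0.74,0,0,0,0,0],[-0.868,-0.74,0,0,0,0,0],[-0.868,-0.74,0,0,0,0,0],[-0.868,-0.74,0,0,0,0,0],[-0.868,-0.74,0,0,0,0,0],[-0.868,-0.74,0,0,0,0,0],[-0.868,-0.74,0,0,0,0,0],[-0.868,-0.74,0,0,0,0,0]]'
python3 - <<'E'
from h import *
im,d,ci=grab('wrist','w17');s=st();P=cloud(ci,d)
q=topof(P,d,(.4268,-.2975),.060,.06)
c=cv2.minEnclosingCircle((q[:,:2]).astype(np.float32))[0]
plan((*c,.045,3.2))
im,d,ci=grab('top','t5');Q=cloud(ci,d);topof(Q,d,(.593,-.013),.077,.05);topof(Q,d,(.598,-.074),.055,.045)
E
```

```text
t: 33.15
tool_pos: [0.602, -0.0713, 0.1551]
ee_rot: [2.159, 2.275, 0.005]
ft_force: [0.5, 0.3, -0.1]
grip_width: 0.0851
gripper_force: 0.0
t: 34.15
tool_pos: [0.4272, -0.2965, 0.1515]
ee_rot: [-2.161, -2.28, -0.0]
ft_force: [0.2, 0.1, 0.7]
grip_width: 0.0852
gripper_force: 0.0
t 34.2 pos [ 0.4273 -0.2966  0.1516] psi 3.1 tilt 0.02 w 0.0855 gf 0.0 ft [-0.8 -0.1 -0.9]
n 1168 z 0.06 enc [ 426.5 -298.3] dia 34.2 rect [ 426.6 -298.1] [32.9 33.3] 10.0
(0.4265194535255432, -0.29827451705932617, 0.045, 3.2) -> [-0.007, -0.003, 0.426, -0.0, -0.0, -0.0] rows>= 2
n 130 z 0.0746 enc [594.6 -15.3] dia 47.7 rect [595.5 -15.1] [44.1 45.5] 89.3
n 189 z 0.0531 enc [595.8 -66.4] dia 73.5 rect [597.4 -72.6] [62.6 59. ] 72.0
```

```bash
python3 -m handwheel '[[-0.006,-0.003,0.2,0,0,0,0.2],[-0.006,-0.003,0.37,0,0,0,0.3],[-0.006,-0.003,0.426,0,0,0,0.3],[-0.006,-0.003,0.426,0,0,0,0.7],[-0.006,-0.003,0.426,0,0,0,0.7],[-0.006,-0.003,0.426,0,0,0,0.7],[-0.006,-0.003,0.426,0,0,0,0.7],[-0.006,-0.003,0.426,0,0,0,0.7]]' 45
python3 -m handwheel '[[0,0,-0.03,0,0,0,0.7],[0,0,-0.12,0,0,0,0.7],[0,0,-0.25,0,0,0,0.7],[0.1,0.1,-0.29,0,0,0,0.7],[0.25,0.28,-0.29,0,0,0,0.7],[0.42,0.47,-0.29,0,0,0,0.7],[0.57,0.65,-0.29,0,0,0,0.7],[0.642,0.741,-0.29,0,0,0,0.7],[0.642,0.741,-0.29,0,0,0,0.7],[0.642,0.741,-0.29,0,0,0,0.7]]'
python3 - <<'E'
from h import *
s=st(); im,d,ci=grab('wrist','w18'); q=held(s,ci,d,-19,-12)
plan((.6028,-.1284,.050,3.2))
E
```

```text
t: 35.25
tool_pos: [0.4268, -0.2994, 0.0463]
ee_rot: [2.161, 2.277, 0.0]
ft_force: [0.1, 1.1, 9.6]
grip_width: 0.0323
gripper_force: 45.8
t: 36.5
tool_pos: [0.602, -0.1292, 0.1179]
ee_rot: [-2.162, -2.278, 0.001]
ft_force: [0.1, -0.7, -2.8]
grip_width: 0.0319
gripper_force: 45.3
t 36.5 pos [ 0.602  -0.1292  0.1179] psi 3.0 tilt 0.04 w 0.0319 gf 45.3 ft [ 0.1 -0.7 -2.8]
held n 3460 mid [  1.   -1.2 -15.5] size [32.1 56.9  6.6]
(0.6028, -0.1284, 0.05, 3.2) -> [0.004, 0.004, 0.272, -0.0, -0.0, -0.001] rows>= 2
```

View pics/w18.png

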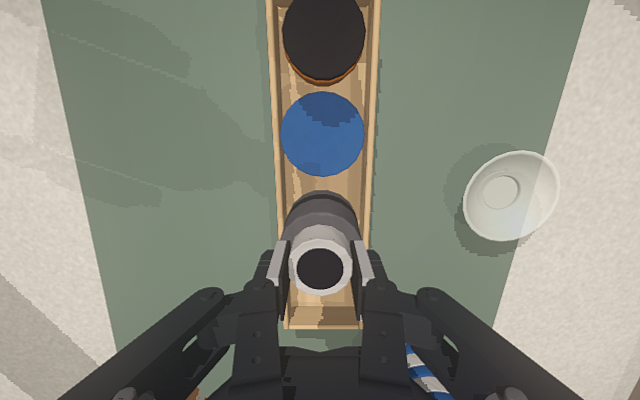

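The jar (323,40) and tin (322,133) stand upright in the box, and the objective is held upright at (320,265). I'll lower it.

```bash
python3 -m handwheel '[[0.001,0.003,0.06,0,0,0,0.7],[0.001,0.003,0.14,0,0,0,0.7],[0.001,0.003,0.2,0,0,0,0.7],[0.001,0.003,0.24,0,0,0,0.7],[0.001,0.003,0.258,0,0,0,0.7],[0.001,0.003,0.265,0,0,0,0.7],[0.001,0.003,0.268,0,0,0,0.7],[0.001,0.003,0.268,0,0,0,0.7]]'
python3 -c "
from h import *
im,d,ci=load('wrist');P=cloud(ci,d);topof(P,d,(.5963,-.0112),.075);topof(P,d,(.5996,-.0706),.053,.034)
st()
plan((.5777,-.3615,.16,3.2))"
```

```text
t: 37.55
tool_pos: [0.6037, -0.1287, 0.0514]
ee_rot: [2.162, 2.278, 0.001]
ft_force: [-0.7, 0.6, 2.2]
grip_width: 0.0321
gripper_force: 45.7
n 5539 z 0.075 enc [596.8 -12.7] dia 47.9 rect [597.  -15.8] [47.6 40. ] 3.3
n 5657 z 0.0529 enc [598.5 -69.1] dia 65.2 rect [599.1 -71.8] [59.2 58.9] 50.7
t 37.55 pos [ 0.6037 -0.1287  0.0514] psi 3.0 tilt 0.05 w 0.0321 gf 45.7 ft [-0.7  0.6  2.2]
(0.5777, -0.3615, 0.16, 3.2) -> [-0.925, -0.152, -0.434, 0.0, 0.0, -0.001] rows>= 5
```

```bash
python3 -m handwheel '[[0,0,0.001,0,0,0,0.7],[0,0,0.001,0,0,0,0.3],[0,0,0.001,0,0,0,0.2],[0,0,0.001,0,0,0,0.2],[0,0,-0.1,0,0,0,0.2],[0,0,-0.3,0,0,0,0.2],[0,0,-0.434,0,0,0,0.2],[0,0,-0.434,0,0,0,0.2]]'
python3 -m handwheel '[[-0.925,-0.152,0,0,0,0,0.2],[-0.925,-0.152,0,0,0,0,0.2],[-0.925,-0.152,0,0,0,0,0.2],[-0.925,-0.152,0,0,0,0,0.2],[-0.925,-0.152,0,0,0,0,0.2],[-0.925,-0.152,0,0,0,0,0.2],[-0.925,-0.152,0,0,0,0,0.2]]'
python3 - <<'E'
from h import *
im,d,ci=grab('wrist','w19');s=st();P=cloud(ci,d)
q=topof(P,d,(.5777,-.361),.075,.045)
c=cv2.minEnclosingCircle((q[:,:2]).astype(np.float32))[0]
plan((*c,.047,3.2)); plan((.6056,-.1788,.12,3.2),st=dict(s,tool_pos=[c[0],c[1],.047]))
E
```

```text
t: 38.55
tool_pos: [0.6049, -0.1291, 0.1619]
ee_rot: [2.159, 2.276, 0.003]
ft_force: [0.1, 1.3, -0.4]
grip_width: 0.0684
gripper_force: 0.0
t: 39.42
tool_pos: [0.5777, -0.3603, 0.1589]
ee_rot: [-2.161, -2.279, -0.0]
ft_force: [0.2, 0.2, -0.7]
grip_width: 0.0684
gripper_force: 0.0
t 39.48 pos [ 0.5778 -0.3604  0.159 ] psi 3.1 tilt 0.04 w 0.0687 gf 0.0 ft [ 0.1 -0.5  0.1]
n 972 z 0.0751 enc [ 578.2 -361.5] dia 30.4 rect [ 578.3 -361.3] [28.9 29.4] 54.6
(0.5781674981117249, -0.3615309000015259, 0.047, 3.2) -> [-0.005, 0.001, 0.448, -0.0, -0.0, -0.0] rows>= 2
(0.6056, -0.1788, 0.12, 3.2) -> [0.724, 0.149, -0.292, -0.0, -0.0, -0.0] rows>= 4
```

```bash
python3 -m handwheel '[[-0.005,0.001,0.2,0,0,0,0.2],[-0.005,0.001,0.38,0,0,0,0.3],[-0.005,0.001,0.448,0,0,0,0.3],[-0.005,0.001,0.448,0,0,0,0.7],[-0.005,0.001,0.448,0,0,0,0.7],[-0.005,0.001,0.448,0,0,0,0.7],[-0.005,0.001,0.448,0,0,0,0.7],[-0.005,0.001,0.448,0,0,0,0.7]]' 45
python3 -m handwheel '[[0,0,-0.03,0,0,0,0.7],[0,0,-0.12,0,0,0,0.7],[0,0,-0.25,0,0,0,0.7],[0.1,0.03,-0.29,0,0,0,0.7],[0.27,0.06,-0.29,0,0,0,0.7],[0.47,0.1,-0.29,0,0,0,0.7],[0.64,0.135,-0.29,0,0,0,0.7],[0.724,0.149,-0.29,0,0,0,0.7],[0.724,0.149,-0.29,0,0,0,0.7],[0.724,0.149,-0.29,0,0,0,0.7]]'
python3 - <<'E'
from h import *
s=st(); im,d,ci=grab('wrist','w20'); q=held(s,ci,d,-32,-24)
P=cloud(ci,d);topof(P,d,(.6034,-.1280),.065,.034)
plan((.6056,-.1788,.052,3.2))
E
```

```text
t: 40.48
tool_pos: [0.5788, -0.3634, 0.0489]
ee_rot: [2.161, 2.277, 0.001]
ft_force: [1.1, -0.2, 8.7]
grip_width: 0.0286
gripper_force: 45.3
t: 41.72
tool_pos: [0.6056, -0.1809, 0.1198]
ee_rot: [2.163, 2.278, -0.0]
ft_force: [-0.2, -0.6, -1.2]
grip_width: 0.0288
gripper_force: 44.6
t 41.73 pos [ 0.6056 -0.1809  0.1198] psi 3.0 tilt 0.02 w 0.0288 gf 44.6 ft [-0.2 -0.6 -1.2]
held n 3435 mid [  1.7  -1.2 -28. ] size [28.4 54.3  7.6]
n 1946 z 0.0652 enc [ 603.7 -128. ] dia 33.9 rect [ 603.8 -127.8] [33.2 33.3] 78.2
(0.6056, -0.1788, 0.052, 3.2) -> [0.01, 0.0, 0.271, 0.0, 0.0, -0.001] rows>= 2
```

```bash
python3 -m handwheel '[[0.002,0,0.06,0,0,0,0.7],[0.002,0,0.14,0,0,0,0.7],[0.002,0,0.2,0,0,0,0.7],[0.002,0,0.24,0,0,0,0.7],[0.002,0,0.256,0,0,0,0.7],[0.002,0,0.262,0,0,0,0.7],[0.002,0,0.265,0,0,0,0.7],[0.002,0,0.265,0,0,0,0.7]]'
python3 -c "
from h import *
st()
plan((.445,-.405,.17,25.6))"
```

```text
t: 42.78
tool_pos: [0.6059, -0.1797, 0.054]
ee_rot: [2.162, 2.278, 0.0]
ft_force: [0.6, -0.3, 0.1]
grip_width: 0.0291
gripper_force: 44.7
t 42.77 pos [ 0.6059 -0.1797  0.054 ] psi 3.0 tilt 0.04 w 0.0291 gf 44.7 ft [ 0.6 -0.3  0.1]
(0.445, -0.405, 0.17, 25.6) -> [-0.866, -0.689, -0.464, 0.0, 0.0, -0.063] rows>= 5
```

```bash
python3 -m handwheel '[[0,0,0.002,0,0,0,0.7],[0,0,0.002,0,0,0,0.3],[0,0,0.002,0,0,0,0.1],[0,0,0.002,0,0,0,0],[0,0,-0.1,0,0,0,0],[0,0,-0.3,0,0,0,0],[0,0,-0.464,0,0,0,0],[0,0,-0.464,0,0,0,0]]'
python3 -m handwheel '[[-0.866,-0.689,0,0,0,-0.063,0],[-0.866,-0.689,0,0,0,-0.063,0],[-0.866,-0.689,0,0,0,-0.063,0],[-0.866,-0.689,0,0,0,-0.063,0],[-0.866,-0.689,0,0,0,-0.063,0],[-0.866,-0.689,0,0,0,-0.063,0],[-0.866,-0.689,0,0,0,-0.063,0],[-0.866,-0.689,0,0,0,-0.063,0]]'
python3 - <<'E'
from h import *
im,d,ci=grab('wrist','w21');s=st();P=cloud(ci,d)
q=topof(P,d,(.445,-.4045),.078,.05)
c=np.array(cv2.minAreaRect((q[:,:2]*1000).astype(np.float32))[0])/1000
plan((*c,.034,25.6)); plan((.6083,-.2273,.12,3.2),st=dict(s,tool_pos=[c[0],c[1],.034]))
E
```

```text
t: 43.78
tool_pos: [0.6073, -0.1802, 0.1729]
ee_rot: [2.159, 2.275, 0.003]
ft_force: [-0.6, -0.5, -0.9]
grip_width: 0.0854
gripper_force: 0.0
t: 44.78
tool_pos: [0.4455, -0.4038, 0.1692]
ee_rot: [-1.67, -2.66, -0.0]
ft_force: [1.1, 0.2, 0.2]
grip_width: 0.0853
gripper_force: 0.0
t 44.83 pos [ 0.4456 -0.4038  0.1693] psi 25.8 tilt 0.02 w 0.0856 gf 0.0 ft [ 0.2 -0.2  0.1]
n 3468 z 0.0779 enc [ 445.3 -405.5] dia 72.3 rect [ 445.3 -405.4] [58.5 45.8] 25.2
(np.float64(0.4453089599609375), np.float64(-0.405410400390625), 0.034, 25.6) -> [-0.005, -0.004, 0.541, -0.0, -0.0, 0.0] rows>= 3
(0.6083, -0.2273, 0.12, 3.2) -> [0.358, 0.897, -0.344, -0.0, -0.0, 0.063] rows>= 5
```

View pics/w21.png

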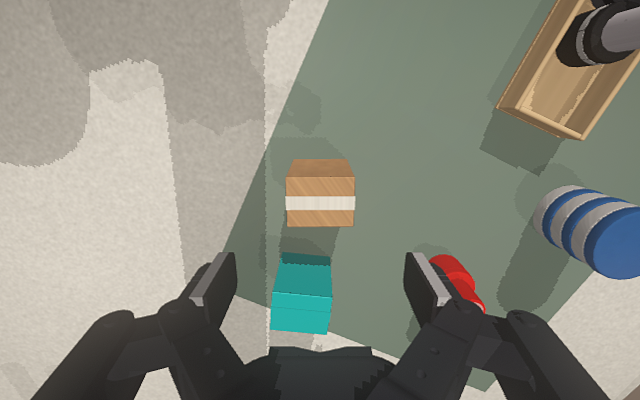

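The brown carton at (320,195) is square to the fingers, which will close across its 58 mm side. The turquoise one at (300,295) is clear of them.

```bash
python3 -m handwheel '[[-0.005,-0.004,0.2,0,0,0,0],[-0.005,-0.004,0.4,0,0,0,0],[-0.005,-0.004,0.541,0,0,0,0.1],[-0.005,-0.004,0.541,0,0,0,0.2],[-0.005,-0.004,0.541,0,0,0,0.4],[-0.005,-0.004,0.541,0,0,0,0.4],[-0.005,-0.004,0.541,0,0,0,0.4],[-0.005,-0.004,0.541,0,0,0,0.4]]' 35
python3 -m handwheel '[[0,0,-0.05,0,0,0,0.4],[0,0,-0.18,0,0,0,0.4],[0,0,-0.344,0,0,0,0.4],[0.04,0.1,-0.344,0,0,0.01,0.4],[0.12,0.3,-0.344,0,0,0.03,0.4],[0.2,0.5,-0.344,0,0,0.05,0.4],[0.28,0.7,-0.344,0,0,0.063,0.4],[0.34,0.85,-0.344,0,0,0.063,0.4],[0.358,0.897,-0.344,0,0,0.063,0.4],[0.358,0.897,-0.344,0,0,0.063,0.4]]'
python3 - <<'E'
from h import *
s=st(); im,d,ci=grab('wrist','w22'); P=cloud(ci,d); topof(P,d,s['tool_pos'][:2],s['tool_pos'][2]-.035+.078,.05,.004)
topof(P,d,(.6061,-.178),.080,.03)
plan((.6083,-.2273,.040,3.2))
E
```

```text
t: 45.82
tool_pos: [0.4449, -0.4067, 0.035]
ee_rot: [1.672, 2.659, -0.001]
ft_force: [-0.5, 1.2, 6.4]
grip_width: 0.0578
gripper_force: 39.2
t: 47.08
tool_pos: [0.608, -0.2284, 0.1207]
ee_rot: [2.161, 2.28, -0.0]
ft_force: [-0.7, -1.0, -1.5]
grip_width: 0.058
gripper_force: 38.4
t 47.08 pos [ 0.608  -0.2284  0.1207] psi 3.1 tilt 0.01 w 0.058 gf 38.4 ft [-0.7 -1.  -1.5]
n 13361 z 0.1635 enc [ 606.6 -221.2] dia 96.0 rect [ 607.1 -228.3] [96.  46.4] 4.2
n 1708 z 0.0803 enc [ 605.3 -178.2] dia 29.8 rect [ 605.4 -178.1] [28.6 29.6] 2.6
(0.6083, -0.2273, 0.04, 3.2) -> [0.007, 0.004, 0.322, -0.0, 0.0, -0.001] rows>= 2
```

View pics/w22.png

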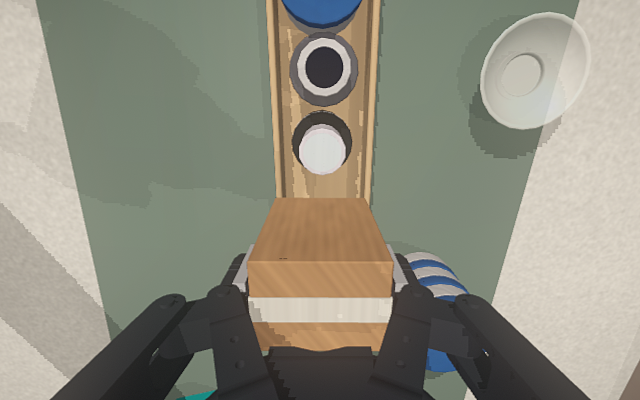

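The tin, objective (323,68) and eyepiece (323,143) stand in a row, and the carton is square to the box. I'll lower it.

```bash
python3 -m handwheel '[[0.001,0.002,0.08,0,0,0,0.4],[0.001,0.002,0.17,0,0,0,0.4],[0.001,0.002,0.24,0,0,0,0.4],[0.001,0.002,0.285,0,0,0,0.4],[0.001,0.002,0.31,0,0,0,0.4],[0.001,0.002,0.319,0,0,0,0.4],[0.001,0.002,0.323,0,0,0,0.4],[0.001,0.002,0.323,0,0,0,0.4]]'
python3 -c "
from h import *
st()"
```

```text
t: 48.12
tool_pos: [0.6087, -0.2284, 0.04]
ee_rot: [2.162, 2.278, 0.0]
ft_force: [0.7, -0.6, 0.5]
grip_width: 0.0572
gripper_force: 38.5
t 48.12 pos [ 0.6087 -0.2284  0.04  ] psi 3.0 tilt 0.04 w 0.0572 gf 38.5 ft [ 0.7 -0.6  0.5]
```

```bash
python3 -m handwheel '[[0,0,0.002,0,0,0,0.4],[0,0,0.002,0,0,0,0.2],[0,0,0.002,0,0,0,0],[0,0,0.002,0,0,0,0],[0,0,-0.1,0,0,0,0],[0,0,-0.3,0,0,0,0],[0,0,-0.5,0,0,0,0],[0,0,-0.5,0,0,0,0]]'
python3 -m handwheel '[[0.25,-0.33,-0.6,0,0,0,0],[0.25,-0.33,-0.6,0,0,0,0],[0.25,-0.33,-0.6,0,0,0,0],[0.25,-0.33,-0.6,0,0,0,0],[0.25,-0.33,-0.6,0,0,0,0],[0.25,-0.33,-0.6,0,0,0,0]]'
python3 - <<'E'
from h import *
im,d,ci=grab('wrist','w23');st();P=cloud(ci,d)
for n,c,h,r in(('jar',(.597,-.0115),.075,.03),('tin',(.6,-.071),.053,.034),('obj',(.604,-.128),.065,.03),('eye',(.606,-.178),.080,.03),('carton',(.608,-.2275),.083,.045)):
    print(n,end=' ');topof(P,d,c,h,r,.004)
t,d,ci=grab('top','t6'); P=cloud(ci,d); r=np.hypot(P[...,0]-.586,P[...,1]-.229); q=P[(r<.029)&(r>.022)]; print('stack top',np.percentile(q[:,2],[25,50,75]).round(4))
m=(abs(P[...,2]-.062)<.008)&(r<.05); print('wall/stack mid',P[m].mean(0))
save('crop5',np.vstack([cv2.resize(t[125:280,160:490],(640,300)),cv2.resize(im[:300],(640,300))]))
E
```

```text
t: 49.12
tool_pos: [0.6103, -0.2292, 0.1687]
ee_rot: [2.158, 2.274, 0.003]
ft_force: [0.4, 0.5, -0.9]
grip_width: 0.0856
gripper_force: 0.0
t: 49.88
tool_pos: [0.5226, -0.1703, 0.3129]
ee_rot: [-2.161, -2.277, 0.001]
ft_force: [0.8, 0.4, -0.5]
grip_width: 0.0855
gripper_force: 0.0
t 49.92 pos [ 0.5227 -0.1703  0.313 ] psi 3.0 tilt 0.14 w 0.0854 gf 0.0 ft [-0.3  0.3  0.1]
jar n 1490 z 0.075 enc [596.3 -12.2] dia 47.8 rect [596.1 -12. ] [47.  46.4] 48.2
tin n 1761 z 0.0529 enc [599.5 -69.2] dia 64.3 rect [598.5 -71.7] [58.2 58.3] 50.8
obj n 519 z 0.0651 enc [ 603.2 -127.5] dia 33.7 rect [ 603.1 -127.5] [32.8 32.4] 82.4
eye n 438 z 0.0801 enc [ 606.7 -185.5] dia 45.7 rect [ 606.4 -185.3] [29.  44.9] 11.7
carton n 1410 z 0.0826 enc [ 606.9 -222.1] dia 79.1 rect [ 606.5 -216.3] [58.7 67.4] 2.3
stack top [0.0555 0.0579 0.0598]
wall/stack mid [0.5869603  0.22888868 0.05974701]
```

View pics/crop5.png

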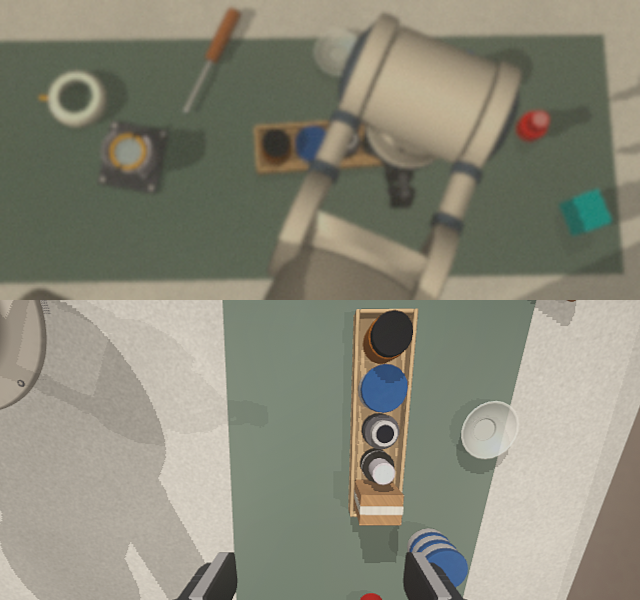

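The final view shows jar, tin, objective, eyepiece and carton upright in the box, with their tops at the expected heights. The brass ring sits on the stack in the holder, and the bystanders are where they were. I'm handing the job in.

```bash
python3 -c "
from workcell import ctrl
print(ctrl.job_done())"
```

```text
the job is handed in; nothing more can be done
None
```

The lens stack (spacer, lens, retaining ring) is built flat and fully home in the holder, all five accessories stand upright in one row in the box, the bystanders were left alone, and the job is handed in at about 50 s with no verdict shown.

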